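# Pack the card models into the sprung transport case

## Robot

A 6-joint arm with a two-finger parallel gripper is mounted at the origin on the work surface. World frame = base frame: x ahead of the robot, y to its left, z up, the work surface at z = 0. Lengths are in m, angles in rad, forces in N, time in s.
With the tool pointing down it reaches from about 0.35 to 0.85 m from the base axis. Payload 8.1 kg.
Tool frame: the origin (TCP) lies midway between the tips of the shut fingers; the grasp point (between the pads) lies 19 mm behind it (robot.grip_point_offset is the distance from the TCP to the grasp point, in m); z points along the fingers, y is the direction in which the jaws open and shut (so a half turn about z gives the same grasp; the last joint's range is limited). The gripper opens to 85 mm and grips with 20 to 120 N. Pads are 22 mm wide; open, the fingers measure 114 mm over their backs; the gripper's body (76 mm by 85 mm) begins 54 mm behind the grasp point. The pads swing forward as they close: fully open they stand 13 mm farther back than shut.
Start: joints at [-1.404, 0.13, 1.488, -0, 1.523, -0.085], TCP at [0.15, -0.581, 0.231] pointing down, gripper open.
Joint ranges: [-2.96, 2.96], [-0.89, 2.26], [0.02, 2.5], [-1.34, 4.48], [0, 2.73], [-2.66, 2.66]. Speed limits (rad/s): [2.39, 2.39, 2.79, 3.14, 3.14, 3.14].

## Interface

Orientations are given as a rotation vector (axis times angle).
In Python, from cell import monitor, read_camera, hand_in, robot gives the robot as it stands.
- The arm moves only by the tool apply_moves, never from a script. Its argument "targets" is a list of rows, each an object with "xyz": the shift along the world's x, y, z in units of 0.4 m (1.0 is 0.4 m), a list of three; "angular": the turn, a rotation vector about the world's x, y, z in units of 180 degrees (1.0 is 180 degrees), a list of three; "gripper": the closure, from -1 (fully open) to 1 (shut), so that 0 is half open. A call has 1 to 5 rows; each row is the pose to reach, as a shift and turn from the pose commanded when the call began, turning the shorter way round; what a row does not reach only later rows make up. A row lasts 1/10 s, in which the tool goes at most 50 mm and 8.59 degrees, less where a joint would pass 70% of its speed; a pose out of reach is approached as far as the arm can. A call with a number of a shift or a turn outside -1 to 1 is refused whole. A call with a gripper value outside its range is refused whole. The fingers move at their own pace and stop on an object; "newtons" is the grip in N (left out, the last holds). Time passes only in rows, so rows that repeat a pose let the fingers close. It gives the time, the measured TCP pose, the force and the opening at its end, in the units of the state.
- monitor.read_state(): the state, without advancing time (a new reading comes with each control period).
- read_camera(name): name is "scene" or "top"; returns a dict with "pixels" (420x560x3 uint8, blue, green, red), "intrinsics" (3x3 intrinsics, pixels), "eye" and "rotation" of the camera in the world. Camera axes: x right, y up, looking along -z (the intrinsics and any distortion apply to the point x, -y, -z); pixel columns grow to the right and rows downward; lengths in m; the calibration is good to about 2 mm. A picture is of the moment at which its call begins. There is no depth.
- hand_in(): hands the job in, once; it reports no verdict.
The state is a dict: "time_s": time; "joint_pos": joint angles; "joint_velocities": joint speeds; "joint_efforts": joint torques, N m; "ee_pos": TCP position; "eef_rot": TCP orientation; "contact_force": force on the tool from outside, world axes, zero at the start; "moment": the same for the moment, N m; "finger_gap": finger opening in m.
Only numpy, scipy, OpenCV 4.12 (cv2) and the standard library are available. Lean on these libraries where they do the work, as an engineer would, in place of code of your own. Each camera call takes 0.05 s, during which the arm holds its last target. There are 200 camera calls.

## Task

Pack the card building models for the trip to the client: swing the clear door of the plywood transport case wide open past its roller catch, lift out the wooden packing block and set it down in the middle of the cork mat, lying along the mat, and stand every loose small model on a base board that is on the table (the big white site model is not one of them) upright on the case's sprung deck. Then push the door until the catch snaps and it is fully shut; do not tip over the pencil cup.

Things in the scene. Friction and masses are not known exactly. Their poses are not given: they have to be found in the camera images.
- case: Fixed plywood transport case, 200 (own x) x 280 (own y) mm, walls 8 mm thick on the back (+x) and both sides (+y, -y) with rims 118 mm above the table, no wall in front (-x): the door closes the front and the top. Origin at the centre of the underside, z up. Position and yaw vary.
- door (a joint): Door angle, rad: 0 shut, 1.75 fully open. Seen from above it opens counter-clockwise, its free edge moving to the case's -x. Open it about square (over 1.4) to uncover the deck. A sprung roller catch at the free edge resists below 0.07 rad, about 8 N at the post either way; below 0.03 it snaps to 0 and holds. Elsewhere the door turns easily and stays where it is left.
- door_post (a point): Centre of the top of the door's grip post: an upright dark wooden cylinder, 24 mm diameter, 52 mm tall, standing on the top cover (underneath it, at 126 mm height, is the cover), (30, 215) mm from the hinge in the case's frame when shut. It moves with the door. It can be pinched from above, the fingertips 8 mm or more above the cover.
- door_hinge (a point): Point at table height on the vertical hinge axis of the door, at (-100, -140) mm in the case's frame. The door is one L-shaped piece of clear plastic with wooden edging: a front panel and a top cover (120 to 126 mm above the table), so that when shut it covers the front and the top.
- deck (a joint): How far the sprung deck has sunk, m: 0 empty (top 45 mm above the table), up to 0.026; about 3.3 mm for each 100 g standing on it.
- deck_top (a point): Centre of the top surface of the sprung deck inside the case (moves down with it). The deck is grey, 180 (own x) x 258 (own y) mm, axes as the case's, with a 10 mm high aluminium lip along its front edge. The roller catch stays out of the way in the front +y corner.
- block: Wooden packing block: 56 (own x) x 150 (own y) x 40 mm, with a grip bar 22 (x) x 80 (y) mm along the middle of its top, up to 74 mm height. Origin at the centre of the underside, z up. 300 g. It starts on the deck and takes up its middle, so there is no room for the models; grip the bar across its own x from above, 50 to 70 mm above the underside.
- mat: Fixed cork mat, 130 (own x) x 210 (own y) x 4 mm; origin at the centre of its underside. The block belongs in the middle of it, lying along it (block's y along the mat's y, either way round).
- model_flat: White flat-roofed house model, walls 48 x 44 mm, 66 mm high in all; base board 70 (own x) x 56 (own y) x 6 mm, white walls above it; origin at the centre of the underside of the base board, z up. Grip it across its walls along its own x (48 mm wide), 30 to 50 mm above the underside. 120 to 180 g. May be absent (None).
- model_gable: White gabled house model, walls 48 x 44 mm up to 54 mm, ridge along y at 69 mm; base board 70 (own x) x 56 (own y) x 6 mm, white walls above it; origin at the centre of the underside of the base board, z up. Grip it across its walls along its own x (48 mm wide), 30 to 50 mm above the underside. 120 to 180 g. May be absent (None).
- model_round: White round tower model, 48 mm diameter, 66 mm high in all; base board 70 (own x) x 56 (own y) x 6 mm, white walls above it; origin at the centre of the underside of the base board, z up. Grip it across its walls along its own x (48 mm wide), 30 to 50 mm above the underside. 120 to 180 g. May be absent (None).
- model_step: White terraced house model, walls 48 x 44 mm up to 52 mm, on its +y half a second block up to 70 mm; base board 70 (own x) x 56 (own y) x 6 mm, white walls above it; origin at the centre of the underside of the base board, z up. Grip it across its walls along its own x (48 mm wide), 30 to 50 mm above the underside. 120 to 180 g. May be absent (None).
- pencil_cup: White pencil cup, 72 mm diameter, 100 mm tall (pencils to 150 mm), a bystander; origin at the centre of its underside.
Not all that is in view belongs to the job. What is shaped like the model_step but green is not meant.

How it is judged:
On the way, in this order (a step that is already met when the one before it is completed fails the run):
1. the door has been swung wide open (value of joint door above 1.3 rad), for 0.2 s.
2. the packing block lies on the mat and every model that is there stands on the deck (horizontal distance between block and mat below 0.035 m and height (world z) of block below 0.012 m and angle between each of block, model_flat, model_gable, model_round, model_step's own z axis and vertical below 0.1 rad and linear speed of each of block, model_flat, model_gable, model_round, model_step below 0.03 m/s and angle between the y axis of block and the y axis of mat, either way round below 0.35 rad and x of model_flat in the frame of deck_top between -0.065 and 0.065 m and y of model_flat in the frame of deck_top between -0.105 and 0.105 m and z of model_flat in the frame of deck_top between -0.006 and 0.008 m and x of model_gable in the frame of deck_top between -0.065 and 0.065 m and y of model_gable in the frame of deck_top between -0.105 and 0.105 m and z of model_gable in the frame of deck_top between -0.006 and 0.008 m and x of model_round in the frame of deck_top between -0.065 and 0.065 m and y of model_round in the frame of deck_top between -0.105 and 0.105 m and z of model_round in the frame of deck_top between -0.006 and 0.008 m and x of model_step in the frame of deck_top between -0.065 and 0.065 m and y of model_step in the frame of deck_top between -0.105 and 0.105 m and z of model_step in the frame of deck_top between -0.006 and 0.008 m), for 0.2 s.
3. the door has snapped shut (value of joint door below 0.02 rad), for 0.2 s.
At the end, for the whole second after the job is handed in: Door shut within 0.02 rad; each model present upright (0.1 rad) and at rest on the deck (within 8 mm of its top, 65 mm in x, 105 mm in y of its centre), deck sunk over 5 mm; block upright at rest on the mat, within 35 mm of its centre and 0.35 rad of its direction (all of step 2 and value of joint door below 0.02 rad and value of joint deck above 0.005 m); the robot touches nothing.
It fails at once if the pencil cup is tipped over (angle between pencil_cup's own z axis and vertical above 0.7 rad).
Of model_flat, model_gable, model_round, model_step only 3 to 4 are there at a start; the rules pass over those that are not, and their reading is None.
At some moment in a run one of block, model_flat, model_gable, model_round, model_step may be knocked a few centimetres aside while the robot is not near it.
It also fails if it takes over 210 s, if anything falls off the work surface, if the arm or the gripper's body presses on something with over 40 N, if the wrist force passes 120 N, or if a joint passes its speed limit or range.

## Working session

There is one attempt and no reset: what is moved stays moved. The work goes in short steps, Python scripts to look and compute and a tool call to move; the robot and the scene stay as the last step left them, time stands still between calls to the robot, and variables do not carry over. Pictures are saved under pics/ and viewed, about 12 in all and at most 16, crops included, and the job is handed in when it is done.

Besides the shell and the picture viewer there is one more tool, called after "Call:" in YAML: its name, and indented under it one key for each argument. apply_moves: Moves the arm, as the interface text tells. Shifts and turns lie within -1 to 1; 1 stands for 0.4 m of shift or 180 degrees of turn. Its arguments: {"type":"object","properties":{"targets":{"type":"array"},"newtons":{"type":"number"}},"required":["targets"]}

```bash
mkdir -p pics; cat > h.py <<'E'
import numpy as np, cv2
from cell import monitor, read_camera, hand_in, robot
def shot(n,name):
    c=read_camera(n); np.savez(f'pics/{name}.npz',**{k:np.array(v) for k,v in c.items()}); cv2.imwrite(f'pics/{name}.png',c['pixels']); return c
def load(name): return dict(np.load(f'pics/{name}.npz'))
def toW(c,uv,z):
    K=c['intrinsics'];R=c['rotation'];e=c['eye']
    uv=np.atleast_2d(np.array(uv,float)); o=[]
    for u,v in uv:
        d=R@(np.array([1,-1,-1])*(np.linalg.inv(K)@[u,v,1])); t=(z-e[2])/d[2]; o.append(e+t*d)
    return np.array(o)
def toP(c,p):
    q=(np.atleast_2d(p)-c['eye'])@c['rotation']*[1,-1,-1]; w=q@c['intrinsics'].T; return w[:,:2]/w[:,2:]
E
python3 - <<'E'
from h import *
for n in('scene','top'):
    c=shot(n,n+'0'); print(n,{k:np.round(v,3).tolist() for k,v in c.items() if k!='pixels'}, [k for k in c])
    cv2.imwrite(f'pics/{n}0b.png',cv2.resize(c['pixels'],(800,600)))
print(monitor.read_state()); print(dir(robot))
E
```

```text
scene {'intrinsics': [[389.855, 0.0, 287.41], [0.0, 389.855, 212.631], [0.0, 0.0, 1.0]], 'eye': [0.976, 0.287, 0.825], 'rotation': [0.4, 0.822, 2.063]} ['pixels', 'intrinsics', 'eye', 'rotation']
top {'intrinsics': [[440.487, 0.0, 276.46], [0.0, 440.487, 211.75], [0.0, 0.0, 1.0]], 'eye': [0.37, -0.102, 0.973], 'rotation': [0.102, -0.095, -1.547]} ['pixels', 'intrinsics', 'eye', 'rotation']
{'time_s': 0.1, 'joint_pos': array([-1.40440344e+00,  1.31101843e-01,  1.48920960e+00,  2.95744977e-05,
        1.52300525e+00, -8.54269364e-02]), 'joint_velocities': array([ 0.0011061 , -0.00018604, -0.00135535,  0.00057676,  0.00088367,
       -0.00126108]), 'joint_efforts': array([ 1.07848027e-03, -5.70951676e+01, -5.01939940e+01, -2.89640293e-04,
        8.12864135e-03,  3.84457394e-06]), 'ee_pos': array([ 0.14943117, -0.5805638 ,  0.23031812]), 'eef_rot': array([-3.11501333e+00, -3.94294626e-01,  6.32052426e-05]), 'contact_force': array([0.31794923, 0.67650001, 0.79289014]), 'moment': array([ 0.01200678, -0.03152985,  0.04442288]), 'finger_gap': 0.08548783713275919}
['IKError', '__class__', '__delattr__', '__dict__', '__dir__', '__doc__', '__eq__', '__format__', '__ge__', '__getattribute__', '__getstate__', '__gt__', '__hash__', '__init__', '__init_subclass__', '__le__', '__lt__', '__module__', '__ne__', '__new__', '__reduce__', '__reduce_ex__', '__repr__', '__setattr__', '__sizeof__', '__str__', '__subclasshook__', '__weakref__', 'grip_point_offset']
```

View pics/top0b.png

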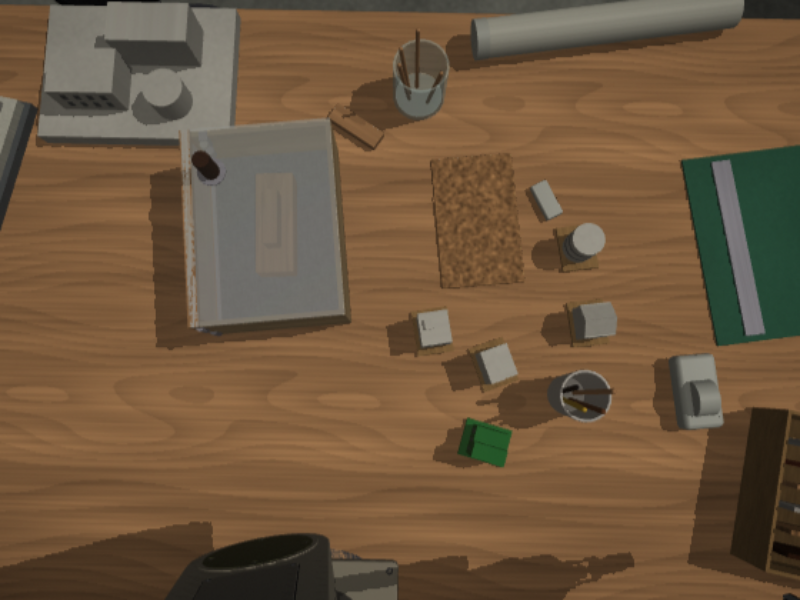

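View pics/scene0b.png

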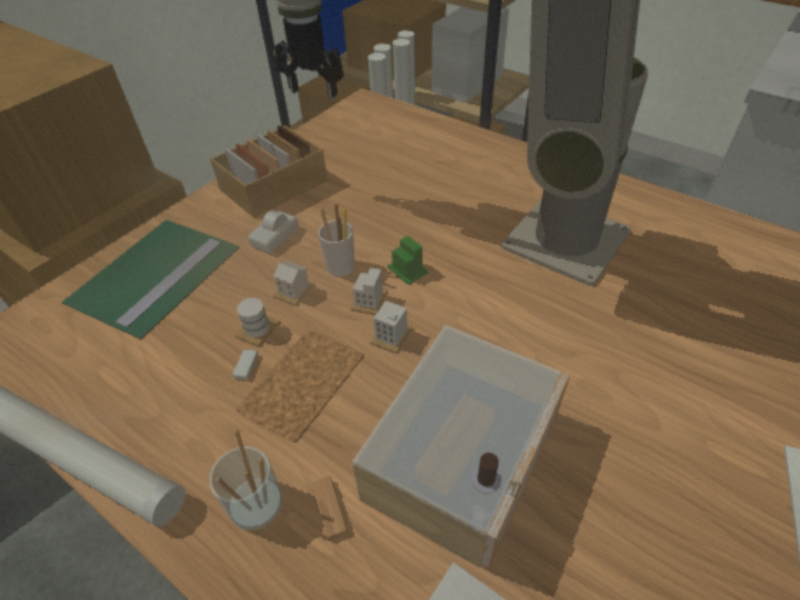

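```bash
sed -i "s/R=c\['rotation'\]/R=cv2.Rodrigues(c['rotation'])[0]/; s/@c\['rotation'\]\*/@cv2.Rodrigues(c['rotation'])[0]*/" h.py
python3 - <<'E'
from h import *
c=load('top0');I=c['pixels']
a=I[70:250,95:260]; cv2.imwrite('pics/c1.png',cv2.resize(a,None,fx=3.3,fy=3.3,interpolation=2))
b=I[95:340,270:450]; cv2.imwrite('pics/c2.png',cv2.resize(b,None,fx=2.4*1.0,fy=2.4,interpolation=2))
s=.7
P=lambda l,z:np.round(toW(c,np.array(l)*s,z),3).tolist()
print('post',P([(203,155)],.178),'rims',P([(330,122),(349,320)],.118))
print('site',P([(235,140),(240,10),(40,140)],.0))
print('mat',P([(431,158),(510,153),(523,281),(443,288)],.004))
print('cup',P([(585,395)],.1))
E
```

```text
post [[0.66, 0.158, 0.178]] rims [[0.734, 0.0, 0.118], [0.452, -0.035, 0.118]]
site [[0.751, 0.167, 0.0], [0.975, 0.17, -0.0], [0.745, 0.481, -0.0]]
mat [[0.726, -0.149, 0.004], [0.737, -0.276, 0.004], [0.53, -0.295, 0.004], [0.516, -0.171, 0.004]]
cup [[0.357, -0.361, 0.1]]
```

View pics/c1.png

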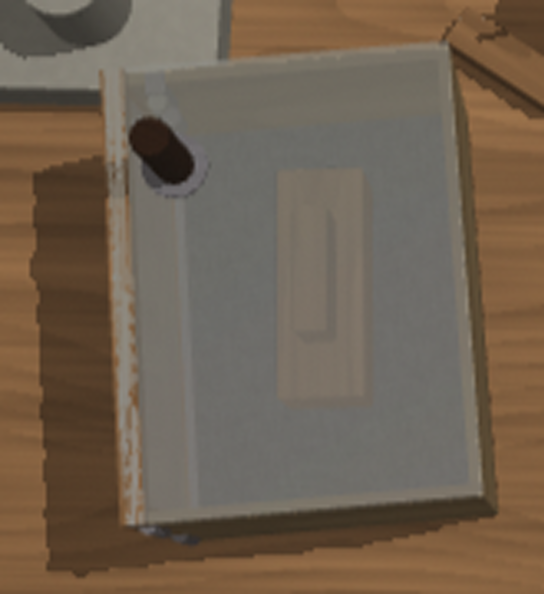

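View pics/c2.png

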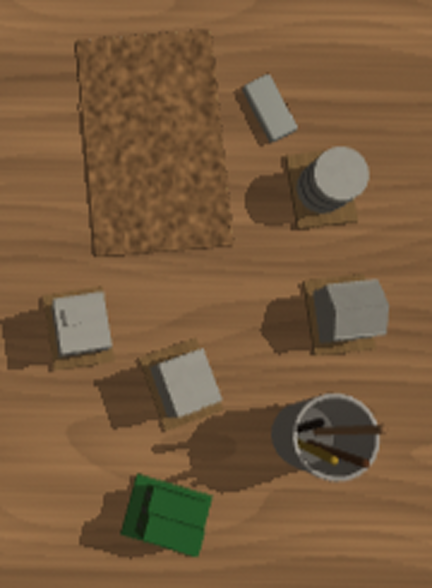

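```bash
cat >> h.py <<'E'
from scipy.optimize import least_squares
def fit(c,loc,uv,g):
    loc=np.array(loc,float)
    def W(p): 
        C,S=np.cos(p[2]),np.sin(p[2]); return np.c_[p[0]+C*loc[:,0]-S*loc[:,1],p[1]+S*loc[:,0]+C*loc[:,1],loc[:,2]]
    r=least_squares(lambda p:(toP(c,W(p))-uv).ravel(),g); return r.x,np.round((toP(c,W(r.x))-uv),1)
E
python3 - <<'E'
from h import *
c=load('top0')
A=lambda l:np.array(l)/3.3+[95,70]
B=lambda l:np.array(l)/2.4+[270,95]
# case
p,r=fit(c,[(100,140,118),(100,-140,118),(-70,75,178)]@np.eye(3)/1000,A([(450,43),(493,497),(150,133)]),[.6,.07,-1.6]); print('case',p.round(4),r.tolist())
C,S=np.cos(p[2]),np.sin(p[2]);R=np.array([[C,-S],[S,C]])
for n,q in dict(hinge=(-.1,-.14),post=(-.07,.075)).items(): print(n,(p[:2]+R@q).round(4))
zb=.035
print('block', toW(c,A([(277,170),(361,170),(367,402),(277,398)]),.035+.04).round(3).tolist(), (p[:2]).round(3))
p,r=fit(c,np.array([(-65,105,4),(65,105,4),(65,-105,4),(-65,-105,4)])/1000,B([(77,42),(210,30),(232,245),(95,256)]),[.6,-.2,-1.6]);print('mat',p.round(4),r.tolist())
# bases: left edge = world +y side; local: x along world X
L=np.array([(35,28,6),(-35,28,6),(-35,-28,6)])/1000
for n,q in dict(flat=[(40,298),(52,370),(113,362)],step=[(138,360),(165,430),(223,405)],gable=[(303,282),(315,352),(374,347)],round=[(287,157),(298,228),(357,220)]).items():
    p,r=fit(c,L,B(q),[.45,-.2,0]); print(n,p.round(4),r.tolist())
s=load('scene0')['pixels']
cv2.imwrite('pics/c3.png',cv2.resize(s[165:250,160:305],None,fx=5,fy=5,interpolation=2))
E
```

```text
case [ 0.5881  0.082  -1.4533] [[0.3, 0.1], [-0.8, -1.0], [0.4, 0.9]]
hinge [0.4373 0.1649]
post [0.6544 0.1603]
block [[0.67, 0.113, 0.075], [0.672, 0.059, 0.075], [0.521, 0.049, 0.075], [0.523, 0.105, 0.075]] [0.588 0.082]
mat [ 0.6256 -0.2234 -1.4718] [[-0.9, -1.0], [0.5, -0.3], [0.8, 0.7], [-0.4, 0.6]]
flat [ 0.4478 -0.1534  0.1816] [[-0.1, -0.7], [0.1, 0.7], [-0.1, -0.0]]
step [ 0.4011 -0.2481  0.4117] [[-0.8, -0.6], [0.7, 0.0], [0.1, 0.6]]
gable [ 0.4676 -0.3938  0.1451] [[-0.2, -1.2], [-0.2, 1.1], [0.5, 0.0]]
round [ 0.5841 -0.3801  0.1515] [[-0.4, -0.7], [0.1, 0.3], [0.4, 0.4]]
```

View pics/c3.png

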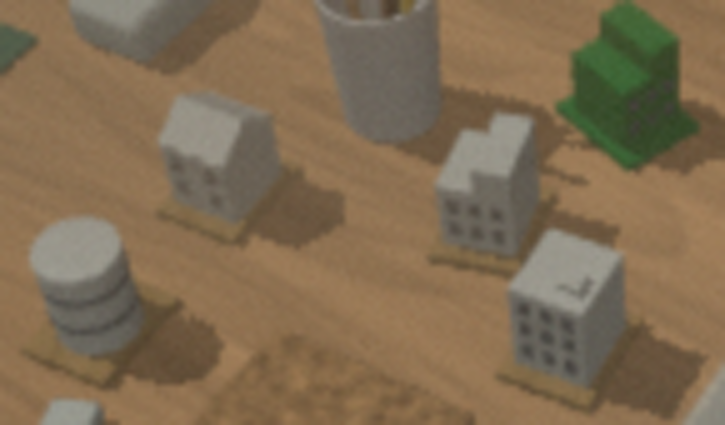

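Call:
apply_moves:
  targets:
    - {"xyz": [0.35, 0.512, 0.08], "angular": [0, 0, -0.087], "gripper": -1}
    - {"xyz": [0.35, 0.512, 0.08], "angular": [0, 0, -0.087], "gripper": -1}
    - {"xyz": [0.35, 0.512, 0.08], "angular": [0, 0, -0.087], "gripper": -1}
    - {"xyz": [0.35, 0.512, 0.08], "angular": [0, 0, -0.087], "gripper": -1}
    - {"xyz": [0.35, 0.512, 0.08], "angular": [0, 0, -0.087], "gripper": -1}

```text
time_s: 0.6
ee_pos: [0.29, -0.3745, 0.2631]
eef_rot: [-3.141, 0.035, 0.0]
contact_force: [1.6, -0.3, 0.5]
finger_gap: 0.0854
```

Call:
apply_moves:
  targets:
    - {"xyz": [0.35, 0.512, 0], "angular": [0, 0, 0], "gripper": -1}
    - {"xyz": [0.35, 0.512, 0], "angular": [0, 0, 0], "gripper": -1}
    - {"xyz": [0.35, 0.512, 0], "angular": [0, 0, 0], "gripper": -1}
    - {"xyz": [0.35, 0.512, 0], "angular": [0, 0, 0], "gripper": -1}
    - {"xyz": [0.35, 0.512, 0], "angular": [0, 0, 0], "gripper": -1}

```text
time_s: 1.1
ee_pos: [0.4301, -0.1695, 0.2631]
eef_rot: [3.141, -0.034, 0.0]
contact_force: [0.7, -0.7, -0.1]
finger_gap: 0.0855
```

Call:
apply_moves:
  targets:
    - {"xyz": [0.35, 0.512, 0], "angular": [0, 0, 0], "gripper": -0.5}
    - {"xyz": [0.35, 0.512, 0], "angular": [0, 0, 0], "gripper": -0.5}
    - {"xyz": [0.35, 0.512, 0], "angular": [0, 0, 0], "gripper": -0.5}
    - {"xyz": [0.35, 0.512, 0], "angular": [0, 0, 0], "gripper": -0.5}
    - {"xyz": [0.35, 0.512, 0], "angular": [0, 0, 0], "gripper": -0.5}

```text
time_s: 1.6
ee_pos: [0.5701, 0.0354, 0.2628]
eef_rot: [3.141, -0.033, -0.001]
contact_force: [1.2, -1.5, 1.2]
finger_gap: 0.0641
```

Call:
apply_moves:
  targets:
    - {"xyz": [0.21, 0.311, 0], "angular": [0, 0, 0], "gripper": -0.5}
    - {"xyz": [0.21, 0.311, 0], "angular": [0, 0, 0], "gripper": -0.5}
    - {"xyz": [0.21, 0.311, 0], "angular": [0, 0, 0], "gripper": -0.5}
    - {"xyz": [0.21, 0.311, -0.1], "angular": [0, 0, 0], "gripper": -0.5}

```text
time_s: 2.0
ee_pos: [0.6592, 0.1638, 0.229]
eef_rot: [-3.137, 0.027, -0.019]
contact_force: [0.8, -0.9, 1.6]
finger_gap: 0.0639
```

```bash
python3 - <<'E'
from h import *
c=load('scene0');print(toP(c,[[.6544,.1603,.178],[.6544,.1603,.126]]))
k=shot('scene','s1');I=k['pixels'][200:400,230:420]
cv2.imwrite('pics/s1c.png',np.hstack([cv2.resize(a,None,fx=2.1,fy=2.1,interpolation=2) for a in (c['pixels'][200:400,230:420],I)]))
E
```

```text
[[340.45510329 320.39384879]
 [338.20649024 333.5155185 ]]
```

View pics/s1c.png

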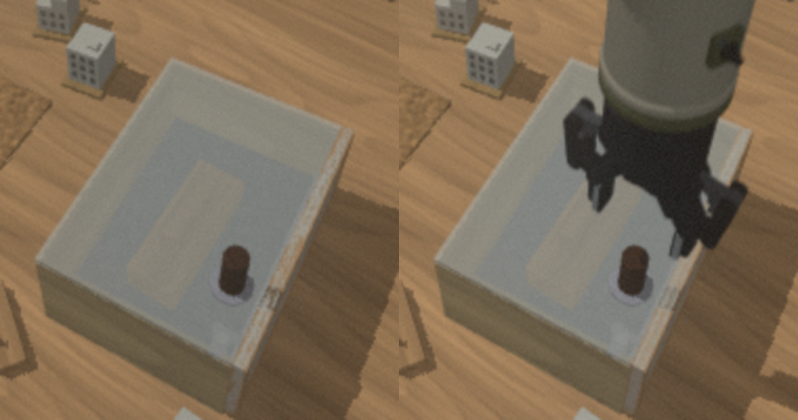

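Call:
apply_moves:
  targets:
    - {"xyz": [0, 0, -0.1], "angular": [0, 0, 0], "gripper": -0.5}
    - {"xyz": [0, 0, -0.2], "angular": [0, 0, 0], "gripper": -0.5}
    - {"xyz": [0, 0, -0.2], "angular": [0, 0, 0], "gripper": -0.5}

```text
time_s: 2.35
ee_pos: [0.6479, 0.1561, 0.1351]
eef_rot: [3.139, -0.035, -0.022]
contact_force: [-1.8, -0.1, -1.8]
finger_gap: 0.0641
```

Call:
apply_moves:
  targets:
    - {"xyz": [0, 0, 0], "angular": [0, 0, 0], "gripper": 1}
    - {"xyz": [0, 0, 0], "angular": [0, 0, 0], "gripper": 1}
    - {"xyz": [0, 0, 0], "angular": [0, 0, 0], "gripper": 1}
    - {"xyz": [0, 0, 0], "angular": [0, 0, 0], "gripper": 1}
    - {"xyz": [0, 0, 0], "angular": [0, 0, 0], "gripper": 1}
  newtons: 30

```text
time_s: 2.85
ee_pos: [0.6549, 0.1634, 0.1476]
eef_rot: [-3.133, 0.029, -0.009]
contact_force: [0.6, 22.1, -0.1]
finger_gap: 0.023
```

```bash
python3 - <<'E'
from h import *
print(monitor.read_state()['ee_pos'])
v=np.array([.2172,-.003])
rot=lambda a,v:np.array([np.cos(a)*v[0]-np.sin(a)*v[1],np.sin(a)*v[0]+np.cos(a)*v[1]])
A=np.radians([[0,4,11,19,27,35],[35,43,51,59,67,75],[75,82,88,93,96,98]])
for a in A:
    for t in a[1:]: print(((rot(t,v)-rot(a[0],v))/.4).round(3), round(np.degrees(t-a[0])/180,4))
    print()
E
```

```text
[0.65492796 0.16337339 0.14757106]
[-0.001  0.038] 0.0222
[-0.009  0.104] 0.0611
[-0.027  0.177] 0.1056
[-0.056  0.247] 0.15
[-0.094  0.313] 0.1944

[-0.047  0.06 ] 0.0444
[-0.102  0.112] 0.0889
[-0.163  0.156] 0.1333
[-0.23   0.192] 0.1778
[-0.301  0.217] 0.2222

[-0.065  0.014] 0.0389
[-0.121  0.02 ] 0.0722
[-0.169  0.02 ] 0.1
[-0.197  0.018] 0.1167
[-0.216  0.016] 0.1278
```

Call:
apply_moves:
  targets:
    - {"xyz": [-0.001, 0.038, 0], "angular": [0, 0, 0.022], "gripper": 1}
    - {"xyz": [-0.009, 0.104, 0], "angular": [0, 0, 0.061], "gripper": 1}
    - {"xyz": [-0.027, 0.177, 0], "angular": [0, 0, 0.106], "gripper": 1}
    - {"xyz": [-0.056, 0.247, 0], "angular": [0, 0, 0.15], "gripper": 1}
    - {"xyz": [-0.094, 0.313, 0], "angular": [0, 0, 0.194], "gripper": 1}

```text
time_s: 3.35
ee_pos: [0.6212, 0.2864, 0.1477]
eef_rot: [-3.002, -0.917, -0.024]
contact_force: [21.1, 12.9, -11.3]
finger_gap: 0.0232
```

Call:
apply_moves:
  targets:
    - {"xyz": [-0.047, 0.06, 0], "angular": [0, 0, 0.044], "gripper": 1}
    - {"xyz": [-0.102, 0.112, 0], "angular": [0, 0, 0.089], "gripper": 1}
    - {"xyz": [-0.163, 0.156, 0], "angular": [0, 0, 0.133], "gripper": 1}
    - {"xyz": [-0.23, 0.192, 0], "angular": [0, 0, 0.178], "gripper": 1}
    - {"xyz": [-0.301, 0.217, 0], "angular": [0, 0, 0.222], "gripper": 1}

```text
time_s: 3.85
ee_pos: [0.4978, 0.3773, 0.1481]
eef_rot: [-2.503, -1.89, -0.026]
contact_force: [9.4, 28.1, -10.3]
finger_gap: 0.0228
```

Call:
apply_moves:
  targets:
    - {"xyz": [-0.065, 0.014, 0], "angular": [0, 0, 0.039], "gripper": 1}
    - {"xyz": [-0.121, 0.02, 0], "angular": [0, 0, 0.072], "gripper": 1}
    - {"xyz": [-0.169, 0.02, 0], "angular": [0, 0, 0.1], "gripper": 1}
    - {"xyz": [-0.197, 0.018, 0], "angular": [0, 0, 0.117], "gripper": 1}
    - {"xyz": [-0.216, 0.016, 0], "angular": [0, 0, 0.128], "gripper": 1}

```text
time_s: 4.35
ee_pos: [0.4088, 0.3831, 0.1481]
eef_rot: [-2.078, -2.348, -0.022]
contact_force: [-4.3, 28.6, -4.7]
finger_gap: 0.0226
```

Call:
apply_moves:
  targets:
    - {"xyz": [0, 0, 0], "angular": [0, 0, 0], "gripper": -0.2}
    - {"xyz": [0, 0, 0], "angular": [0, 0, 0], "gripper": -0.2}
    - {"xyz": [0, 0, 0], "angular": [0, 0, 0], "gripper": -0.2}
    - {"xyz": [0, 0, 0.1], "angular": [0, 0, 0], "gripper": -0.2}
    - {"xyz": [0, 0, 0.2], "angular": [0, 0, 0], "gripper": -0.2}

```text
time_s: 4.85
ee_pos: [0.4087, 0.3748, 0.2233]
eef_rot: [-2.089, -2.346, 0.005]
contact_force: [0.9, 0.9, 0.4]
finger_gap: 0.051
```

```bash
python3 - <<'E'
from h import *
s=monitor.read_state();print(s['ee_pos'],s['eef_rot'],s['joint_pos'])
c=shot('top','t2');cv2.imwrite('pics/t2b.png',cv2.resize(c['pixels'],(800,600)))
E
```

```text
[0.40869831 0.37480793 0.22328328] [-2.08939383 -2.34564442  0.00498493] [ 6.49909771e-01  1.46532921e-02  1.62417791e+00 -3.03042768e-04
  1.50593629e+00  5.34500897e-01]
```

View pics/t2b.png

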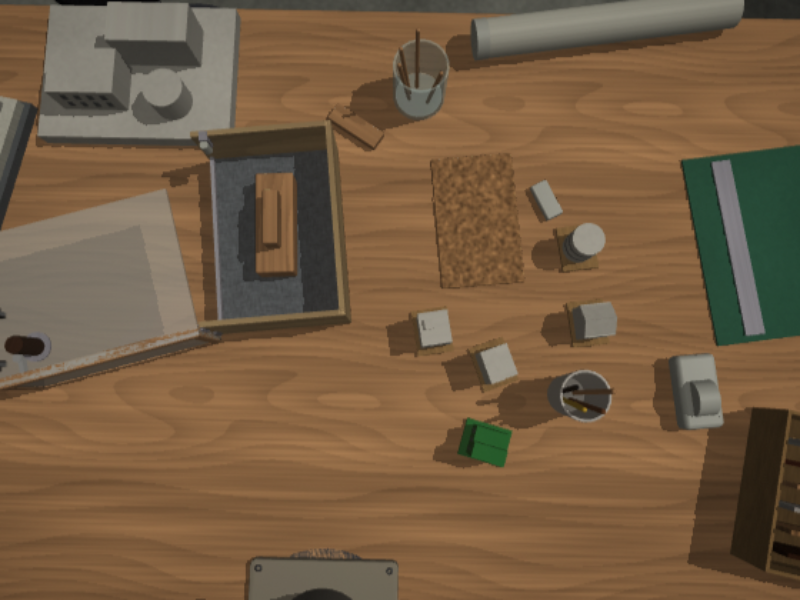

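```bash
python3 - <<'E'
from h import *
I=load('top0');c=load('t2')['pixels'][78:238,125:255];cv2.imwrite('pics/t2c.png',cv2.resize(c,None,fx=3.7,fy=3.7,interpolation=2))
E
```

```text
(no output)
```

View pics/t2c.png

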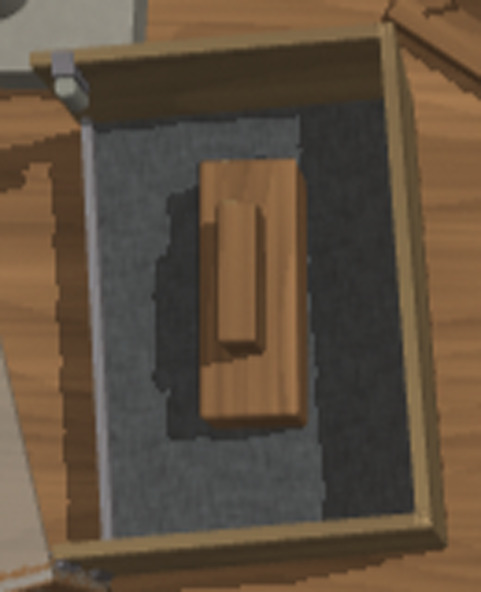

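```bash
python3 - <<'E'
from h import *
c=load('t2');A=lambda l:np.array(l)/3.7+[125,78]
p,r=fit(c,np.array([(100,140,118),(100,-140,118),(-100,-140,118),(-100,140,118)])/1000,A([(394,25),(438,533),(58,565),(31,54)]),[.6,.07,-1.5]);print('case',p.round(4),r.tolist())
p,r=fit(c,np.array([(90,-129,35),(-90,-129,45),(-90,129,45)])/1000,A([(415,514),(107,538),(84,120)]),[.6,.07,-1.5]);print('deck',p.round(4),r.tolist())
L=np.array([(-11,40,109),(11,40,109),(11,-40,109),(-11,-40,109)])/1000
p,r=fit(c,L,A([(219,199),(260,201),(261,347),(219,346)]),[.6,.07,-1.5]);print('bar',p.round(4),r.tolist())
L=np.array([(-28,75,75),(28,75,75),(28,-75,75),(-28,-75,75)])/1000
p,r=fit(c,L,A([(201,160),(299,159),(305,420),(200,418)]),[.6,.07,-1.5]);print('blk',p.round(4),r.tolist())
E
```

```text
case [ 0.5851  0.0824 -1.4594] [[0.4, 0.0], [-0.4, -0.6], [-0.1, -0.1], [0.1, 0.8]]
deck [ 0.5915  0.0878 -1.4588] [[1.4, 0.8], [-0.5, 1.4], [-0.9, -2.4]]
bar [ 0.5966  0.0795 -1.5261] [[0.2, 0.8], [-0.0, 0.0], [-0.3, -0.7], [0.1, -0.2]]
blk [ 0.597   0.0798 -1.5207] [[0.1, 0.3], [0.2, -0.2], [-0.8, -0.7], [0.5, 0.6]]
```

Call:
apply_moves:
  targets:
    - {"xyz": [0.235, -0.372, 0.08], "angular": [0, 0, -0.23], "gripper": -0.5}
    - {"xyz": [0.235, -0.372, 0.08], "angular": [0, 0, -0.23], "gripper": -0.5}
    - {"xyz": [0.235, -0.372, 0.08], "angular": [0, 0, -0.23], "gripper": -0.5}
    - {"xyz": [0.235, -0.372, 0.08], "angular": [0, 0, -0.23], "gripper": -0.5}
    - {"xyz": [0.235, -0.372, 0.08], "angular": [0, 0, -0.23], "gripper": -0.5}

```text
time_s: 5.4
ee_pos: [0.506, 0.2233, 0.257]
eef_rot: [2.79, 1.44, 0.004]
contact_force: [-0.7, 0.8, -0.0]
finger_gap: 0.064
```

Call:
apply_moves:
  targets:
    - {"xyz": [0.234, -0.373, 0], "angular": [0, 0, -0.23], "gripper": -0.5}
    - {"xyz": [0.234, -0.373, 0], "angular": [0, 0, -0.23], "gripper": -0.5}
    - {"xyz": [0.234, -0.373, 0], "angular": [0, 0, -0.23], "gripper": -0.5}
    - {"xyz": [0.234, -0.373, 0], "angular": [0, 0, -0.23], "gripper": -0.5}
    - {"xyz": [0.234, -0.373, 0], "angular": [0, 0, -0.23], "gripper": -0.5}

```text
time_s: 5.9
ee_pos: [0.5984, 0.0734, 0.2553]
eef_rot: [3.119, 0.361, 0.001]
contact_force: [-0.7, 0.1, 0.9]
finger_gap: 0.064
```

Call:
apply_moves:
  targets:
    - {"xyz": [0, 0, -0.1], "angular": [0, 0, -0.04], "gripper": -0.4}
    - {"xyz": [0, 0, -0.2], "angular": [0, 0, -0.062], "gripper": -0.4}
    - {"xyz": [0, 0, -0.25], "angular": [0, 0, -0.062], "gripper": -0.4}
    - {"xyz": [0, 0, -0.25], "angular": [0, 0, -0.062], "gripper": -0.4}
    - {"xyz": [0, 0, -0.25], "angular": [0, 0, -0.062], "gripper": -0.4}

```text
time_s: 6.4
ee_pos: [0.597, 0.0775, 0.1561]
eef_rot: [3.141, 0.074, 0.001]
contact_force: [-0.7, -0.4, 0.6]
finger_gap: 0.0595
```

```bash
cat >> h.py <<'E'
def st():
    s=monitor.read_state(); r=s['eef_rot']; print(round(s['time_s'],2),s['ee_pos'].round(4),'jaw',round((2*np.degrees(np.arctan2(r[1],r[0]))-90)%360,1),s['contact_force'].round(1),round(s['finger_gap'],4)); return s
E
python3 -c "
from h import *
st()"
```

```text
6.4 [0.597  0.0775 0.1561] jaw 272.7 [-0.7 -0.4  0.6] 0.0595
```

Call:
apply_moves:
  targets:
    - {"xyz": [0, 0.005, -0.1], "angular": [0, 0, 0], "gripper": -0.4}
    - {"xyz": [0, 0.005, -0.18], "angular": [0, 0, 0], "gripper": -0.4}
    - {"xyz": [0, 0.005, -0.19], "angular": [0, 0, 0], "gripper": -0.4}
    - {"xyz": [0, 0.005, -0.19], "angular": [0, 0, 0], "gripper": -0.4}
    - {"xyz": [0, 0.005, -0.19], "angular": [0, 0, 0], "gripper": 1}

```text
time_s: 6.9
ee_pos: [0.5988, 0.08, 0.0825]
eef_rot: [-3.141, -0.075, -0.007]
contact_force: [0.1, -1.0, 0.8]
finger_gap: 0.0461
```

Call:
apply_moves:
  targets:
    - {"xyz": [0, 0, 0], "angular": [0, 0, 0], "gripper": 1}
    - {"xyz": [0, 0, 0], "angular": [0, 0, 0], "gripper": 1}
    - {"xyz": [0, 0, 0], "angular": [0, 0, 0], "gripper": 1}
    - {"xyz": [0, 0, 0], "angular": [0, 0, 0], "gripper": 1}
    - {"xyz": [0, 0, 0], "angular": [0, 0, 0], "gripper": 1}
  newtons: 50

```text
time_s: 7.4
ee_pos: [0.5973, 0.08, 0.0798]
eef_rot: [3.141, 0.075, 0.002]
contact_force: [2.6, 0.3, 0.4]
finger_gap: 0.0213
```

Call:
apply_moves:
  targets:
    - {"xyz": [0, 0, 0.05], "angular": [0, 0, 0], "gripper": 1}
    - {"xyz": [0, 0, 0.15], "angular": [0, 0, 0], "gripper": 1}
    - {"xyz": [0, 0, 0.25], "angular": [0, 0, 0], "gripper": 1}
    - {"xyz": [0, 0, 0.35], "angular": [0, 0, 0], "gripper": 1}
    - {"xyz": [0, 0, 0.4], "angular": [0, 0, 0], "gripper": 1}

```text
time_s: 7.9
ee_pos: [0.5971, 0.0799, 0.2428]
eef_rot: [3.141, 0.074, 0.004]
contact_force: [0.2, -0.3, -1.6]
finger_gap: 0.0211
```

```bash
python3 -c "
from h import *
st()"
```

```text
7.9 [0.5971 0.0799 0.2428] jaw 272.7 [ 0.2 -0.3 -1.6] 0.0211
```

Call:
apply_moves:
  targets:
    - {"xyz": [0.035, -0.379, 0], "angular": [0, 0, 0.008], "gripper": 1}
    - {"xyz": [0.035, -0.379, 0], "angular": [0, 0, 0.008], "gripper": 1}
    - {"xyz": [0.035, -0.379, 0], "angular": [0, 0, 0.008], "gripper": 1}
    - {"xyz": [0.035, -0.379, 0], "angular": [0, 0, 0.008], "gripper": 1}

```text
time_s: 8.3
ee_pos: [0.6094, -0.0777, 0.2377]
eef_rot: [3.138, 0.105, -0.005]
contact_force: [-1.2, 0.5, -2.6]
finger_gap: 0.0213
```

Call:
apply_moves:
  targets:
    - {"xyz": [0.036, -0.379, 0], "angular": [0, 0, 0.008], "gripper": 1}
    - {"xyz": [0.036, -0.379, 0], "angular": [0, 0, 0.008], "gripper": 1}
    - {"xyz": [0.036, -0.379, 0], "angular": [0, 0, 0.008], "gripper": 1}
    - {"xyz": [0.036, -0.379, 0], "angular": [0, 0, 0.008], "gripper": 1}

```text
time_s: 8.7
ee_pos: [0.6233, -0.2291, 0.2372]
eef_rot: [3.137, 0.145, -0.006]
contact_force: [0.3, -0.3, -3.0]
finger_gap: 0.021
```

Call:
apply_moves:
  targets:
    - {"xyz": [0, 0, -0.1], "angular": [0, 0, 0], "gripper": 1}
    - {"xyz": [0, 0, -0.2], "angular": [0, 0, 0], "gripper": 1}
    - {"xyz": [0, 0, -0.3], "angular": [0, 0, 0], "gripper": 1}
    - {"xyz": [0, 0, -0.4], "angular": [0, 0, 0], "gripper": 1}
    - {"xyz": [0, 0, -0.44], "angular": [0, 0, 0], "gripper": 1}

```text
time_s: 9.2
ee_pos: [0.6207, -0.2208, 0.0566]
eef_rot: [-3.133, -0.154, 0.015]
contact_force: [-1.4, 0.1, -4.2]
finger_gap: 0.0213
```

```bash
python3 -c "
from h import *
st()"
```

```text
9.2 [ 0.6207 -0.2208  0.0566] jaw 275.6 [-1.4  0.1 -4.2] 0.0213
```

Call:
apply_moves:
  targets:
    - {"xyz": [0, 0, 0], "angular": [0, 0, 0], "gripper": 1}
    - {"xyz": [0, 0, -0.01], "angular": [0, 0, 0], "gripper": 1}
    - {"xyz": [0, 0, -0.02], "angular": [0, 0, 0], "gripper": 1}
    - {"xyz": [0, 0, -0.02], "angular": [0, 0, 0], "gripper": 1}

```text
time_s: 9.6
ee_pos: [0.6261, -0.2237, 0.057]
eef_rot: [3.137, 0.154, 0.004]
contact_force: [0.8, -0.2, -2.9]
finger_gap: 0.0213
```

Call:
apply_moves:
  targets:
    - {"xyz": [0, 0, -0.005], "angular": [0, 0, 0], "gripper": 1}
    - {"xyz": [0, 0, -0.01], "angular": [0, 0, 0], "gripper": 1}
    - {"xyz": [0, 0, -0.01], "angular": [0, 0, 0], "gripper": 1}

```text
time_s: 9.9
ee_pos: [0.6256, -0.2234, 0.0522]
eef_rot: [3.137, 0.154, 0.002]
contact_force: [-0.4, 0.4, 1.7]
finger_gap: 0.0212
```

Call:
apply_moves:
  targets:
    - {"xyz": [0, 0, 0], "angular": [0, 0, 0], "gripper": -0.5}
    - {"xyz": [0, 0, 0], "angular": [0, 0, 0], "gripper": -0.5}
    - {"xyz": [0, 0, 0], "angular": [0, 0, 0], "gripper": -0.5}
    - {"xyz": [0, 0, 0.1], "angular": [0, 0, 0], "gripper": -0.5}
    - {"xyz": [0, 0, 0.2], "angular": [0, 0, 0], "gripper": -0.5}

```text
time_s: 10.4
ee_pos: [0.6235, -0.2225, 0.1301]
eef_rot: [-3.136, -0.153, 0.006]
contact_force: [1.8, -0.4, -0.2]
finger_gap: 0.0642
```

Call:
apply_moves:
  targets:
    - {"xyz": [-0.1, 0.05, 0.1], "angular": [0, 0, 0.23], "gripper": -1}
    - {"xyz": [-0.2, 0.1, 0.17], "angular": [0, 0, 0.23], "gripper": -1}
    - {"xyz": [-0.3, 0.13, 0.17], "angular": [0, 0, 0.23], "gripper": -1}
    - {"xyz": [-0.4, 0.16, 0.17], "angular": [0, 0, 0.23], "gripper": -1}
    - {"xyz": [-0.444, 0.175, 0.17], "angular": [0, 0, 0.23], "gripper": -1}

```text
time_s: 10.9
ee_pos: [0.4448, -0.1522, 0.1994]
eef_rot: [-2.877, -1.262, 0.0]
contact_force: [0.6, 0.1, -0.2]
finger_gap: 0.0852
```

Call:
apply_moves:
  targets:
    - {"xyz": [0, 0, 0], "angular": [0, 0, 0.23], "gripper": -1}
    - {"xyz": [0, 0, 0], "angular": [0, 0, 0.23], "gripper": -1}
    - {"xyz": [0, 0, 0], "angular": [0, 0, 0.23], "gripper": -1}
    - {"xyz": [0, 0, 0], "angular": [0, 0, 0.23], "gripper": -1}
    - {"xyz": [0, 0, 0], "angular": [0, 0, 0.23], "gripper": -1}

```text
time_s: 11.4
ee_pos: [0.4475, -0.1532, 0.1995]
eef_rot: [2.245, 2.197, 0.0]
contact_force: [-1.1, 0.0, -0.6]
finger_gap: 0.0853
```

Call:
apply_moves:
  targets:
    - {"xyz": [0, 0, 0], "angular": [0, 0, 0.046], "gripper": -1}
    - {"xyz": [0, 0, 0], "angular": [0, 0, 0.067], "gripper": -1}
    - {"xyz": [0, 0, 0], "angular": [0, 0, 0.067], "gripper": -1}

```text
time_s: 11.7
ee_pos: [0.4475, -0.1532, 0.1994]
eef_rot: [2.008, 2.415, 0.0]
contact_force: [0.1, -0.9, 0.2]
finger_gap: 0.0856
```

```bash
python3 - <<'E'
from h import *
st()
c=shot('top','t3');s=shot('scene','s3')['pixels']
# reprojection of flat estimate in scene: base corners & walls top
for n,p in dict(flat=(.4478,-.1534,.18),step=(.4011,-.2481,.41),gable=(.4676,-.3938,.145),round=(.5841,-.3801,.15)).items():
    C,S=np.cos(p[2]),np.sin(p[2])
    for z,h in((.006,(.035,.028)),(.0,(.024,.022))):
        z=z or {'flat':.066,'step':.052,'gable':.054,'round':.066}[n]
        q=np.array([(a*h[0],b*h[1]) for a,b in((1,1),(1,-1),(-1,-1),(-1,1))])@np.array([[C,S],[-S,C]])+p[:2]
        for cam,im in(('scene0',s),('top0',c['pixels'])):
            uv=toP(load(cam),np.c_[q,np.full(4,z)]); cv2.polylines(im,[np.int32(uv*16)],True,(0,0,255),1,16,4)
a=cv2.resize(c['pixels'][95:340,270:450],None,fx=2.4,fy=2.4,interpolation=2)
b=cv2.resize(s[150:260,155:310],None,fx=2.4,fy=2.4,interpolation=2)
o=np.zeros((588,a.shape[1]+b.shape[1],3),np.uint8);o[:a.shape[0],:a.shape[1]]=a;o[:b.shape[0],a.shape[1]:]=b
cv2.imwrite('pics/o3.png',o)
E
```

```text
11.7 [ 0.4475 -0.1532  0.1994] jaw 10.5 [ 0.1 -0.9  0.2] 0.0856
```

View pics/o3.png

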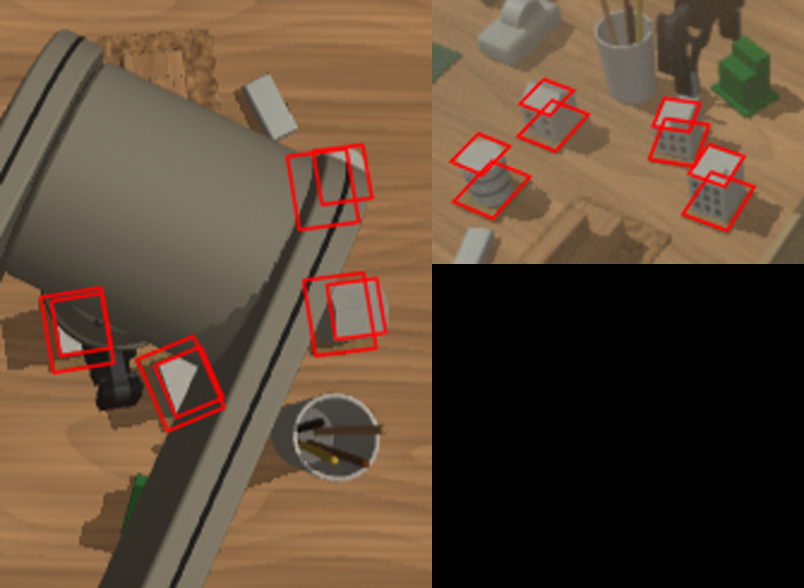

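Call:
apply_moves:
  targets:
    - {"xyz": [0, 0, -0.1], "angular": [0, 0, 0], "gripper": -1}
    - {"xyz": [0, 0, -0.2], "angular": [0, 0, 0], "gripper": -1}
    - {"xyz": [0, 0, -0.3], "angular": [0, 0, 0], "gripper": -1}
    - {"xyz": [0, 0, -0.39], "angular": [0, 0, 0], "gripper": -1}
    - {"xyz": [0, 0, -0.425], "angular": [0, 0, 0], "gripper": -1}

```text
time_s: 12.3
ee_pos: [0.4447, -0.1519, 0.0255]
eef_rot: [-2.008, -2.409, 0.002]
contact_force: [-0.7, 0.4, 0.5]
finger_gap: 0.0854
```

Call:
apply_moves:
  targets:
    - {"xyz": [0, 0, -0.015], "angular": [0, 0, 0], "gripper": -1}
    - {"xyz": [0, 0, -0.028], "angular": [0, 0, 0], "gripper": -1}
    - {"xyz": [0, 0, -0.028], "angular": [0, 0, 0], "gripper": 0.3}
    - {"xyz": [0, 0, -0.028], "angular": [0, 0, 0], "gripper": 1}
    - {"xyz": [0, 0, -0.028], "angular": [0, 0, 0], "gripper": 1}
  newtons: 35

```text
time_s: 12.8
ee_pos: [0.4487, -0.1538, 0.0197]
eef_rot: [2.008, 2.413, 0.001]
contact_force: [1.0, 0.1, -0.4]
finger_gap: 0.048
```

Call:
apply_moves:
  targets:
    - {"xyz": [0, 0, 0], "angular": [0, 0, 0], "gripper": 1}
    - {"xyz": [0, 0, 0], "angular": [0, 0, 0], "gripper": 1}
    - {"xyz": [0, 0, 0], "angular": [0, 0, 0], "gripper": 1}

```text
time_s: 13.1
ee_pos: [0.4488, -0.1538, 0.0197]
eef_rot: [2.008, 2.413, 0.001]
contact_force: [-0.1, 0.9, 7.4]
finger_gap: 0.0475
```

Call:
apply_moves:
  targets:
    - {"xyz": [0, 0, 0.08], "angular": [0, 0, 0], "gripper": 1}
    - {"xyz": [0, 0, 0.19], "angular": [0, 0, 0], "gripper": 1}
    - {"xyz": [0, 0, 0.3], "angular": [0, 0, 0], "gripper": 1}
    - {"xyz": [0, 0, 0.41], "angular": [0, 0, 0], "gripper": 1}
    - {"xyz": [0, 0, 0.475], "angular": [0, 0, 0], "gripper": 1}

```text
time_s: 13.6
ee_pos: [0.4486, -0.1537, 0.2126]
eef_rot: [2.006, 2.411, 0.002]
contact_force: [1.8, 0.0, -1.5]
finger_gap: 0.0478
```

Call:
apply_moves:
  targets:
    - {"xyz": [0.217, 0.482, 0], "angular": [0, 0, -0.023], "gripper": 1}
    - {"xyz": [0.217, 0.482, 0], "angular": [0, 0, -0.023], "gripper": 1}
    - {"xyz": [0.217, 0.482, 0], "angular": [0, 0, -0.023], "gripper": 1}
    - {"xyz": [0.217, 0.482, 0], "angular": [0, 0, -0.023], "gripper": 1}
    - {"xyz": [0.217, 0.482, 0], "angular": [0, 0, -0.023], "gripper": 1}

```text
time_s: 14.1
ee_pos: [0.5352, 0.0441, 0.2082]
eef_rot: [-2.091, -2.344, -0.003]
contact_force: [-0.9, -0.5, -1.4]
finger_gap: 0.0476
```

Call:
apply_moves:
  targets:
    - {"xyz": [0, 0, -0.07], "angular": [0, 0, 0], "gripper": 1}
    - {"xyz": [0, 0, -0.15], "angular": [0, 0, 0], "gripper": 1}
    - {"xyz": [0, 0, -0.23], "angular": [0, 0, 0], "gripper": 1}
    - {"xyz": [0, 0, -0.3], "angular": [0, 0, 0], "gripper": 1}
    - {"xyz": [0, 0, -0.33], "angular": [0, 0, 0], "gripper": 1}

```text
time_s: 14.6
ee_pos: [0.5318, 0.0393, 0.0729]
eef_rot: [-2.093, -2.338, 0.005]
contact_force: [-1.5, -0.4, -2.2]
finger_gap: 0.0481
```

```bash
python3 -c "
from h import *
st()"
```

```text
14.6 [0.5318 0.0393 0.0729] jaw 6.3 [-1.5 -0.4 -2.2] 0.0481
```

Call:
apply_moves:
  targets:
    - {"xyz": [0, 0, -0.013], "angular": [0, 0, 0], "gripper": 1}
    - {"xyz": [0, 0, -0.026], "angular": [0, 0, 0], "gripper": 1}
    - {"xyz": [0, 0, -0.039], "angular": [0, 0, 0], "gripper": 1}
    - {"xyz": [0, 0, -0.039], "angular": [0, 0, 0], "gripper": 1}
    - {"xyz": [0, 0, -0.039], "angular": [0, 0, 0], "gripper": 1}

```text
time_s: 15.1
ee_pos: [0.5349, 0.0395, 0.0614]
eef_rot: [2.095, 2.34, 0.001]
contact_force: [0.2, -0.3, 0.1]
finger_gap: 0.0475
```

Call:
apply_moves:
  targets:
    - {"xyz": [0, 0, 0], "angular": [0, 0, 0], "gripper": -0.5}
    - {"xyz": [0, 0, 0], "angular": [0, 0, 0], "gripper": -0.5}
    - {"xyz": [0, 0, 0], "angular": [0, 0, 0], "gripper": -0.5}
    - {"xyz": [0, 0, 0.05], "angular": [0, 0, 0], "gripper": -0.5}
    - {"xyz": [0, 0, 0.15], "angular": [0, 0, 0], "gripper": -0.5}

```text
time_s: 15.6
ee_pos: [0.5312, 0.0397, 0.1175]
eef_rot: [-2.092, -2.336, 0.007]
contact_force: [-0.8, -0.1, -0.0]
finger_gap: 0.0639
```

Call:
apply_moves:
  targets:
    - {"xyz": [0, 0, 0.1], "angular": [0, 0, 0], "gripper": -0.5}
    - {"xyz": [0, 0, 0.2], "angular": [0, 0, 0], "gripper": -1}

```text
time_s: 15.8
ee_pos: [0.5339, 0.0396, 0.202]
eef_rot: [-2.095, -2.34, 0.0]
contact_force: [0.3, 0.3, -1.0]
finger_gap: 0.0765
```

```bash
cat >> h.py <<'E'
M=dict(block=(.6256,-.2234),flat=(.4478,-.1534),step=(.4011,-.2481),gable=(.4676,-.3938),round=(.5841,-.3801))
def diff(names,ref='s3'):
    c=shot('scene','cur');r=cv2.cvtColor(load(ref)['pixels'],6).astype(np.float32);g=cv2.cvtColor(c['pixels'],6).astype(np.float32)
    for n in names:
        u,v=toP(c,[[*M[n],.03]])[0].astype(int); w=20
        a=r[v-w:v+w,u-w:u+w];b=g[v-w:v+w,u-w:u+w]; print(n,'absdiff',np.abs(a-b).mean().round(1),'shift',np.round(cv2.phaseCorrelate(a,b),2).tolist())
E
python3 -c "
from h import *
st(); diff(['block','step','gable','round'],'scene0'); diff(['block','step','gable','round'],'s3')"
```

```text
15.8 [0.5339 0.0396 0.202 ] jaw 6.3 [ 0.3  0.3 -1. ] 0.0765Traceback (most recent call last):
  File "<string>", line 3, in <module>
    st(); diff(['block','step','gable','round'],'scene0'); diff(['block','step','gable','round'],'s3')
          ~~~~^^^^^^^^^^^^^^^^^^^^^^^^^^^^^^^^^^^^^^^^^^^
  File "h.py", line 27, in diff
    a=r[v-w:v+w,u-w:u+w];b=g[v-w:v+w,u-w:u+w]; print(n,'absdiff',np.abs(a-b).mean().round(1),'shift',np.round(cv2.phaseCorrelate(a,b),2).tolist())
                                                                                                     ~~~~~~~~^^^^^^^^^^^^^^^^^^^^^^^^^^^
    return _wrapfunc(a, 'round', decimals=decimals, out=out)
    return _wrapit(obj, method, *args, **kwds)
    conv = _array_converter(obj)
ValueError: setting an array element with a sequence. The requested array has an inhomogeneous shape after 1 dimensions. The detected shape was (2,) + inhomogeneous part.
```

Call:
apply_moves:
  targets:
    - {"xyz": [-0.168, -0.359, 0], "angular": [0, 0, 0.048], "gripper": -1}
    - {"xyz": [-0.168, -0.359, 0], "angular": [0, 0, 0.048], "gripper": -1}
    - {"xyz": [-0.168, -0.359, 0], "angular": [0, 0, 0.048], "gripper": -1}
    - {"xyz": [-0.168, -0.359, 0], "angular": [0, 0, 0.048], "gripper": -1}

```text
time_s: 16.25
ee_pos: [0.4653, -0.1074, 0.2005]
eef_rot: [1.916, 2.488, -0.002]
contact_force: [-0.0, 0.4, 0.1]
finger_gap: 0.0855
```

```bash
sed -i "s/np.round(cv2.phaseCorrelate(a,b),2).tolist()/np.round(cv2.phaseCorrelate(a,b)[0],2)/" h.py
python3 -c "
from h import *
st(); diff(['block','step','gable','round'],'s3')
diff(['step','gable','round'],'scene0')"
```

```text
16.25 [ 0.4653 -0.1074  0.2005] jaw 14.8 [-0.   0.4  0.1] 0.0855
block absdiff 1.6 shift [-0.05  0.04]
step absdiff 16.2 shift [0.1  0.04]
gable absdiff 1.5 shift [0.03 0.01]
round absdiff 1.6 shift [-0.16  0.06]
step absdiff 15.7 shift [-0.06  0.35]
gable absdiff 5.6 shift [-0.03 -0.04]
round absdiff 5.8 shift [-0.15  0.05]
```

Call:
apply_moves:
  targets:
    - {"xyz": [-0.168, -0.359, 0], "angular": [0, 0, 0.048], "gripper": -1}
    - {"xyz": [-0.168, -0.359, 0], "angular": [0, 0, 0.048], "gripper": -1}
    - {"xyz": [-0.168, -0.359, 0], "angular": [0, 0, 0.048], "gripper": -1}
    - {"xyz": [-0.168, -0.359, 0], "angular": [0, 0, 0.048], "gripper": -1}
    - {"xyz": [-0.168, -0.359, 0], "angular": [0, 0, 0.048], "gripper": -1}

```text
time_s: 16.85
ee_pos: [0.3998, -0.2486, 0.2005]
eef_rot: [1.723, 2.627, 0.0]
contact_force: [-0.7, 0.9, 0.6]
finger_gap: 0.0853
```

```bash
python3 -c "
from h import *
st(); diff(['step'],'s3')"
```

```text
16.85 [ 0.3998 -0.2486  0.2005] jaw 23.5 [-0.7  0.9  0.6] 0.0853
step absdiff 9.3 shift [0.12 0.15]
```

Call:
apply_moves:
  targets:
    - {"xyz": [0.003, 0.001, -0.1], "angular": [0, 0, 0], "gripper": -1}
    - {"xyz": [0.003, 0.001, -0.2], "angular": [0, 0, 0], "gripper": -1}
    - {"xyz": [0.003, 0.001, -0.3], "angular": [0, 0, 0], "gripper": -1}
    - {"xyz": [0.003, 0.001, -0.39], "angular": [0, 0, 0], "gripper": -1}
    - {"xyz": [0.003, 0.001, -0.425], "angular": [0, 0, 0], "gripper": -1}

```text
time_s: 17.4
ee_pos: [0.3998, -0.2435, 0.0266]
eef_rot: [-1.714, -2.626, -0.002]
contact_force: [0.3, 0.0, 0.4]
finger_gap: 0.0855
```

Call:
apply_moves:
  targets:
    - {"xyz": [0, 0, -0.015], "angular": [0, 0, 0], "gripper": -1}
    - {"xyz": [0, 0, -0.028], "angular": [0, 0, 0], "gripper": -1}
    - {"xyz": [0, 0, -0.028], "angular": [0, 0, 0], "gripper": 0.3}
    - {"xyz": [0, 0, -0.028], "angular": [0, 0, 0], "gripper": 1}
    - {"xyz": [0, 0, -0.028], "angular": [0, 0, 0], "gripper": 1}
  newtons: 35

```text
time_s: 17.9
ee_pos: [0.4021, -0.2481, 0.021]
eef_rot: [1.719, 2.626, -0.001]
contact_force: [-2.3, -0.3, 2.4]
finger_gap: 0.0476
```

Call:
apply_moves:
  targets:
    - {"xyz": [0, 0, 0], "angular": [0, 0, 0], "gripper": 1}
    - {"xyz": [0, 0, 0], "angular": [0, 0, 0], "gripper": 1}
    - {"xyz": [0, 0, 0], "angular": [0, 0, 0], "gripper": 1}

```text
time_s: 18.2
ee_pos: [0.4021, -0.2481, 0.021]
eef_rot: [1.719, 2.626, -0.0]
contact_force: [-0.1, 2.4, 4.7]
finger_gap: 0.0478
```

Call:
apply_moves:
  targets:
    - {"xyz": [0, 0, 0.08], "angular": [0, 0, 0], "gripper": 1}
    - {"xyz": [0, 0, 0.19], "angular": [0, 0, 0], "gripper": 1}
    - {"xyz": [0, 0, 0.3], "angular": [0, 0, 0], "gripper": 1}
    - {"xyz": [0, 0, 0.41], "angular": [0, 0, 0], "gripper": 1}
    - {"xyz": [0, 0, 0.5], "angular": [0, 0, 0], "gripper": 1}

```text
time_s: 18.7
ee_pos: [0.4014, -0.2476, 0.223]
eef_rot: [1.719, 2.626, -0.0]
contact_force: [1.5, -0.3, -0.7]
finger_gap: 0.0476
```

```bash
python3 -c "
from h import *
st(); diff(['block','gable','round'],'s3')"
```

```text
18.7 [ 0.4014 -0.2476  0.223 ] jaw 23.6 [ 1.5 -0.3 -0.7] 0.0476
block absdiff 1.6 shift [-0.08  0.04]
gable absdiff 1.5 shift [-0.02  0.11]
round absdiff 1.5 shift [-0.12  0.1 ]
```

Call:
apply_moves:
  targets:
    - {"xyz": [0.307, 0.374, 0], "angular": [0, 0, -0.048], "gripper": 1}
    - {"xyz": [0.307, 0.374, 0], "angular": [0, 0, -0.048], "gripper": 1}
    - {"xyz": [0.307, 0.374, 0], "angular": [0, 0, -0.048], "gripper": 1}
    - {"xyz": [0.307, 0.374, 0], "angular": [0, 0, -0.048], "gripper": 1}

```text
time_s: 19.15
ee_pos: [0.5245, -0.0967, 0.2199]
eef_rot: [1.914, 2.49, 0.001]
contact_force: [0.8, -0.6, -0.8]
finger_gap: 0.0478
```

Call:
apply_moves:
  targets:
    - {"xyz": [0.307, 0.374, 0], "angular": [0, 0, -0.048], "gripper": 1}
    - {"xyz": [0.307, 0.374, 0], "angular": [0, 0, -0.048], "gripper": 1}
    - {"xyz": [0.307, 0.374, 0], "angular": [0, 0, -0.048], "gripper": 1}
    - {"xyz": [0.307, 0.374, 0], "angular": [0, 0, -0.048], "gripper": 1}
    - {"xyz": [0.307, 0.374, 0], "angular": [0, 0, -0.048], "gripper": 1}

```text
time_s: 19.65
ee_pos: [0.648, 0.0565, 0.2176]
eef_rot: [-2.089, -2.344, -0.001]
contact_force: [-1.0, 0.6, -2.2]
finger_gap: 0.048
```

```bash
python3 -c "
from h import *
st(); c=shot('scene','s4')['pixels'];cv2.imwrite('pics/s4.png',cv2.resize(c[110:400,130:420],None,fx=2,fy=2,interpolation=2))"
```

```text
19.65 [0.648  0.0565 0.2176] jaw 6.6 [-1.   0.6 -2.2] 0.048
```

View pics/s4.png

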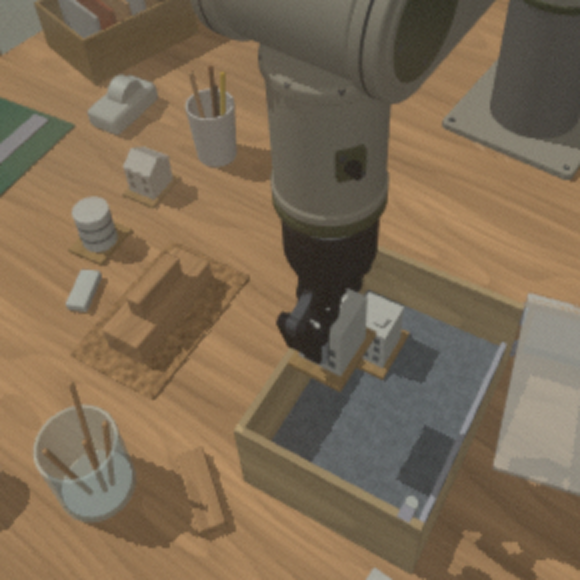

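Step model held upright, flat stands on the deck at (380,330); block on mat at (155,300). Lower the step model.

Call:
apply_moves:
  targets:
    - {"xyz": [0, 0, -0.08], "angular": [0, 0, 0], "gripper": 1}
    - {"xyz": [0, 0, -0.16], "angular": [0, 0, 0], "gripper": 1}
    - {"xyz": [0, 0, -0.24], "angular": [0, 0, 0], "gripper": 1}
    - {"xyz": [0, 0, -0.32], "angular": [0, 0, 0], "gripper": 1}
    - {"xyz": [0, 0, -0.36], "angular": [0, 0, 0], "gripper": 1}

```text
time_s: 20.2
ee_pos: [0.6439, 0.0504, 0.0722]
eef_rot: [-2.095, -2.337, 0.005]
contact_force: [-1.0, 1.1, -2.0]
finger_gap: 0.0475
```

Call:
apply_moves:
  targets:
    - {"xyz": [0, 0, -0.012], "angular": [0, 0, 0], "gripper": 1}
    - {"xyz": [0, 0, -0.024], "angular": [0, 0, 0], "gripper": 1}
    - {"xyz": [0, 0, -0.036], "angular": [0, 0, 0], "gripper": 1}
    - {"xyz": [0, 0, -0.046], "angular": [0, 0, 0], "gripper": 1}
    - {"xyz": [0, 0, -0.046], "angular": [0, 0, 0], "gripper": 1}

```text
time_s: 20.7
ee_pos: [0.6468, 0.0516, 0.0574]
eef_rot: [2.095, 2.34, 0.001]
contact_force: [-0.1, 0.4, -0.4]
finger_gap: 0.0481
```

Call:
apply_moves:
  targets:
    - {"xyz": [0, 0, 0], "angular": [0, 0, 0], "gripper": -0.5}
    - {"xyz": [0, 0, 0], "angular": [0, 0, 0], "gripper": -0.5}
    - {"xyz": [0, 0, 0], "angular": [0, 0, 0], "gripper": -0.5}
    - {"xyz": [0, 0, 0.05], "angular": [0, 0, 0], "gripper": -0.5}
    - {"xyz": [0, 0, 0.15], "angular": [0, 0, 0], "gripper": -0.5}

```text
time_s: 21.2
ee_pos: [0.6431, 0.0516, 0.1132]
eef_rot: [-2.092, -2.336, 0.008]
contact_force: [0.5, -0.2, -0.9]
finger_gap: 0.064
```

Call:
apply_moves:
  targets:
    - {"xyz": [0, 0, 0.12], "angular": [0, 0, 0], "gripper": -0.5}
    - {"xyz": [0, 0, 0.22], "angular": [0, 0, 0], "gripper": -1}
    - {"xyz": [-0.042, -0.11, 0.22], "angular": [0, 0, 0], "gripper": -1}
    - {"xyz": [-0.09, -0.22, 0.22], "angular": [0, 0, 0], "gripper": -1}
    - {"xyz": [-0.13, -0.33, 0.22], "angular": [0, 0, 0], "gripper": -1}

```text
time_s: 21.7
ee_pos: [0.5938, -0.0814, 0.2058]
eef_rot: [2.093, 2.341, 0.001]
contact_force: [0.8, -0.5, -1.4]
finger_gap: 0.0855
```

Call:
apply_moves:
  targets:
    - {"xyz": [-0.159, -0.391, 0], "angular": [0, 0, 0.01], "gripper": -1}
    - {"xyz": [-0.159, -0.391, 0], "angular": [0, 0, 0.01], "gripper": -1}
    - {"xyz": [-0.159, -0.391, 0], "angular": [0, 0, 0.01], "gripper": -1}
    - {"xyz": [-0.159, -0.391, 0], "angular": [0, 0, 0.01], "gripper": -1}

```text
time_s: 22.1
ee_pos: [0.5288, -0.2408, 0.2053]
eef_rot: [2.062, 2.369, -0.002]
contact_force: [0.0, -0.2, 0.2]
finger_gap: 0.0855
```

```bash
python3 -c "
from h import *
st(); diff(['block','gable','round'],'s3')"
```

```text
22.1 [ 0.5288 -0.2408  0.2053] jaw 7.9 [ 0.  -0.2  0.2] 0.0855
block absdiff 1.7 shift [-0.01  0.03]
gable absdiff 11.5 shift [-0.   -0.21]
round absdiff 1.7 shift [-0.19  0.05]
```

Call:
apply_moves:
  targets:
    - {"xyz": [-0.159, -0.392, 0], "angular": [0, 0, 0.001], "gripper": -1}
    - {"xyz": [-0.159, -0.392, 0], "angular": [0, 0, 0.001], "gripper": -1}
    - {"xyz": [-0.159, -0.392, 0], "angular": [0, 0, 0.001], "gripper": -1}
    - {"xyz": [-0.159, -0.392, 0], "angular": [0, 0, 0.001], "gripper": -1}
    - {"xyz": [-0.159, -0.392, 0], "angular": [0, 0, 0.001], "gripper": -1}

```text
time_s: 22.65
ee_pos: [0.4659, -0.3958, 0.2049]
eef_rot: [2.059, 2.373, -0.001]
contact_force: [-0.5, 0.2, -0.2]
finger_gap: 0.0852
```

```bash
python3 -c "
from h import *
st(); diff(['block','round','gable'],'s3')
c=load('cur')['pixels'];cv2.imwrite('pics/s5.png',cv2.resize(c[90:260,140:300],None,fx=3,fy=3,interpolation=2))"
```

```text
22.65 [ 0.4659 -0.3958  0.2049] jaw 8.1 [-0.5  0.2 -0.2] 0.0852
block absdiff 1.7 shift [-0.06 -0.02]
round absdiff 1.6 shift [-0.06  0.01]
gable absdiff 1.6 shift [-0.09 -0.  ]
```

View pics/s5.png

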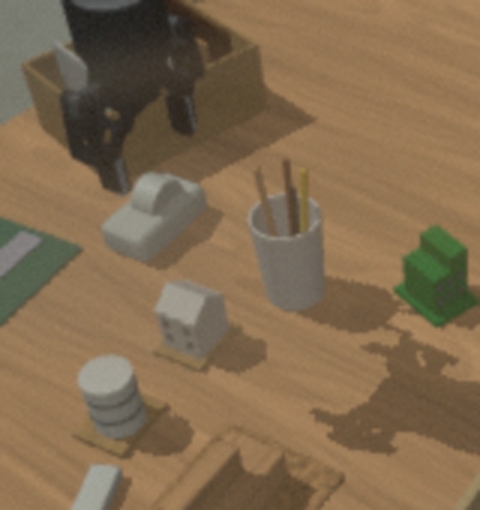

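Call:
apply_moves:
  targets:
    - {"xyz": [0.004, 0.004, -0.1], "angular": [0, 0, 0], "gripper": -0.65}
    - {"xyz": [0.004, 0.004, -0.19], "angular": [0, 0, 0], "gripper": -0.65}
    - {"xyz": [0.004, 0.004, -0.28], "angular": [0, 0, 0], "gripper": -0.65}
    - {"xyz": [0.004, 0.004, -0.37], "angular": [0, 0, 0], "gripper": -0.65}
    - {"xyz": [0.004, 0.004, -0.42], "angular": [0, 0, 0], "gripper": -0.65}

```text
time_s: 23.2
ee_pos: [0.4684, -0.3883, 0.0333]
eef_rot: [-2.049, -2.375, -0.002]
contact_force: [-0.0, 1.1, -0.4]
finger_gap: 0.0709
```

Call:
apply_moves:
  targets:
    - {"xyz": [0, 0, -0.02], "angular": [0, 0, 0], "gripper": -0.65}
    - {"xyz": [0, 0, -0.04], "angular": [0, 0, 0], "gripper": -0.65}
    - {"xyz": [0, 0, -0.043], "angular": [0, 0, 0], "gripper": -0.65}
    - {"xyz": [0, 0, -0.043], "angular": [0, 0, 0], "gripper": 1}
    - {"xyz": [0, 0, -0.043], "angular": [0, 0, 0], "gripper": 1}
  newtons: 35

```text
time_s: 23.7
ee_pos: [0.4696, -0.3929, 0.0215]
eef_rot: [2.053, 2.375, -0.0]
contact_force: [-0.0, -0.3, -0.5]
finger_gap: 0.0473
```

Call:
apply_moves:
  targets:
    - {"xyz": [0, 0, 0], "angular": [0, 0, 0], "gripper": 1}
    - {"xyz": [0, 0, 0], "angular": [0, 0, 0], "gripper": 1}
    - {"xyz": [0, 0, 0], "angular": [0, 0, 0], "gripper": 1}

```text
time_s: 24.0
ee_pos: [0.4696, -0.3929, 0.0214]
eef_rot: [2.053, 2.374, -0.0]
contact_force: [0.4, 0.8, 6.6]
finger_gap: 0.0478
```

Call:
apply_moves:
  targets:
    - {"xyz": [0, 0, 0.08], "angular": [0, 0, 0], "gripper": 1}
    - {"xyz": [0, 0, 0.19], "angular": [0, 0, 0], "gripper": 1}
    - {"xyz": [0, 0, 0.3], "angular": [0, 0, 0], "gripper": 1}
    - {"xyz": [0, 0, 0.41], "angular": [0, 0, 0], "gripper": 1}
    - {"xyz": [0, 0, 0.5], "angular": [0, 0, 0], "gripper": 1}

```text
time_s: 24.5
ee_pos: [0.4689, -0.3923, 0.2229]
eef_rot: [2.053, 2.374, -0.0]
contact_force: [-0.3, -0.4, -1.8]
finger_gap: 0.0474
```

```bash
python3 -c "
from h import *
st(); diff(['block','round','gable'],'s3')"
```

```text
24.5 [ 0.4689 -0.3923  0.2229] jaw 8.3 [-0.3 -0.4 -1.8] 0.0474
block absdiff 1.6 shift [ 0.03 -0.04]
round absdiff 2.0 shift [-0.06 -0.02]
gable absdiff 11.4 shift [-0.34  0.56]
```

Call:
apply_moves:
  targets:
    - {"xyz": [0.05, 0.49, 0], "angular": [0, 0, -0.005], "gripper": 1}
    - {"xyz": [0.05, 0.49, 0], "angular": [0, 0, -0.005], "gripper": 1}
    - {"xyz": [0.05, 0.49, 0], "angular": [0, 0, -0.005], "gripper": 1}
    - {"xyz": [0.05, 0.49, 0], "angular": [0, 0, -0.005], "gripper": 1}

```text
time_s: 24.95
ee_pos: [0.4883, -0.1941, 0.2194]
eef_rot: [-2.074, -2.36, -0.0]
contact_force: [1.2, 0.0, -1.3]
finger_gap: 0.0476
```

Call:
apply_moves:
  targets:
    - {"xyz": [0.05, 0.48, 0], "angular": [0, 0, -0.005], "gripper": 1}
    - {"xyz": [0.05, 0.48, 0], "angular": [0, 0, -0.005], "gripper": 1}
    - {"xyz": [0.05, 0.48, 0], "angular": [0, 0, -0.005], "gripper": 1}
    - {"xyz": [0.05, 0.48, 0], "angular": [0, 0, -0.005], "gripper": 1}

```text
time_s: 25.35
ee_pos: [0.5084, -0.0016, 0.2197]
eef_rot: [2.091, 2.344, 0.001]
contact_force: [1.4, -0.9, -1.9]
finger_gap: 0.0479
```

Call:
apply_moves:
  targets:
    - {"xyz": [0.045, 0.297, 0], "angular": [0, 0, 0], "gripper": 1}
    - {"xyz": [0.045, 0.297, 0], "angular": [0, 0, 0], "gripper": 1}
    - {"xyz": [0.045, 0.297, 0], "angular": [0, 0, 0], "gripper": 1}
    - {"xyz": [0.045, 0.297, 0], "angular": [0, 0, 0], "gripper": 1}
    - {"xyz": [0.045, 0.297, 0], "angular": [0, 0, 0], "gripper": 1}

```text
time_s: 25.85
ee_pos: [0.5264, 0.1148, 0.2193]
eef_rot: [-2.09, -2.345, 0.001]
contact_force: [0.1, -0.1, -2.3]
finger_gap: 0.0474
```

Call:
apply_moves:
  targets:
    - {"xyz": [0, 0, -0.08], "angular": [0, 0, 0], "gripper": 1}
    - {"xyz": [0, 0, -0.16], "angular": [0, 0, 0], "gripper": 1}
    - {"xyz": [0, 0, -0.24], "angular": [0, 0, 0], "gripper": 1}
    - {"xyz": [0, 0, -0.32], "angular": [0, 0, 0], "gripper": 1}
    - {"xyz": [0, 0, -0.37], "angular": [0, 0, 0], "gripper": 1}

```text
time_s: 26.35
ee_pos: [0.5251, 0.1128, 0.0688]
eef_rot: [-2.093, -2.34, 0.004]
contact_force: [0.2, 1.1, -1.5]
finger_gap: 0.0478
```

Call:
apply_moves:
  targets:
    - {"xyz": [0, 0, -0.012], "angular": [0, 0, 0], "gripper": 1}
    - {"xyz": [0, 0, -0.024], "angular": [0, 0, 0], "gripper": 1}
    - {"xyz": [0, 0, -0.036], "angular": [0, 0, 0], "gripper": 1}
    - {"xyz": [0, 0, -0.049], "angular": [0, 0, 0], "gripper": 1}
    - {"xyz": [0, 0, -0.049], "angular": [0, 0, 0], "gripper": 1}

```text
time_s: 26.85
ee_pos: [0.5271, 0.1147, 0.0524]
eef_rot: [2.091, 2.343, 0.001]
contact_force: [0.1, -1.4, -0.3]
finger_gap: 0.0473
```

Call:
apply_moves:
  targets:
    - {"xyz": [0, 0, 0], "angular": [0, 0, 0], "gripper": -0.5}
    - {"xyz": [0, 0, 0], "angular": [0, 0, 0], "gripper": -0.5}
    - {"xyz": [0, 0, 0], "angular": [0, 0, 0], "gripper": -0.5}
    - {"xyz": [0, 0, 0.05], "angular": [0, 0, 0], "gripper": -0.5}
    - {"xyz": [0, 0, 0.15], "angular": [0, 0, 0], "gripper": -0.5}

```text
time_s: 27.35
ee_pos: [0.5237, 0.1145, 0.1092]
eef_rot: [-2.089, -2.34, 0.009]
contact_force: [0.9, -0.2, 0.3]
finger_gap: 0.0641
```

Call:
apply_moves:
  targets:
    - {"xyz": [0, 0, 0.12], "angular": [0, 0, 0], "gripper": -0.5}
    - {"xyz": [0, 0, 0.24], "angular": [0, 0, 0], "gripper": -0.7}
    - {"xyz": [0.012, -0.11, 0.24], "angular": [0, 0, 0], "gripper": -0.7}
    - {"xyz": [0.024, -0.22, 0.24], "angular": [0, 0, 0], "gripper": -0.7}
    - {"xyz": [0.037, -0.33, 0.24], "angular": [0, 0, 0], "gripper": -0.7}

```text
time_s: 27.85
ee_pos: [0.5418, -0.0183, 0.2092]
eef_rot: [2.089, 2.344, 0.002]
contact_force: [1.0, 0.4, -0.3]
finger_gap: 0.0726
```

Call:
apply_moves:
  targets:
    - {"xyz": [0.055, -0.47, 0], "angular": [0, 0, 0.013], "gripper": -0.7}
    - {"xyz": [0.055, -0.47, 0], "angular": [0, 0, 0.013], "gripper": -0.7}
    - {"xyz": [0.055, -0.47, 0], "angular": [0, 0, 0.013], "gripper": -0.7}
    - {"xyz": [0.055, -0.47, 0], "angular": [0, 0, 0.013], "gripper": -0.7}

```text
time_s: 28.25
ee_pos: [0.5634, -0.2081, 0.2084]
eef_rot: [2.044, 2.384, -0.0]
contact_force: [1.3, 1.5, 0.1]
finger_gap: 0.0728
```

Call:
apply_moves:
  targets:
    - {"xyz": [0.05, -0.437, 0], "angular": [0, 0, 0], "gripper": -0.7}
    - {"xyz": [0.05, -0.437, 0], "angular": [0, 0, 0], "gripper": -0.7}
    - {"xyz": [0.05, -0.437, 0], "angular": [0, 0, 0], "gripper": -0.7}
    - {"xyz": [0.05, -0.437, 0], "angular": [0, 0, 0], "gripper": -0.7}
    - {"xyz": [0.05, -0.437, 0], "angular": [0, 0, 0], "gripper": -0.7}

```text
time_s: 28.75
ee_pos: [0.5825, -0.3841, 0.2073]
eef_rot: [2.048, 2.382, -0.001]
contact_force: [-0.1, 0.8, 0.4]
finger_gap: 0.0725
```

```bash
python3 -c "
from h import *
st(); diff(['block','round'],'s3')
c=load('cur')['pixels'];cv2.imwrite('pics/s6.png',cv2.resize(c[110:400,130:420],None,fx=2,fy=2,interpolation=2))"
```

```text
28.75 [ 0.5825 -0.3841  0.2073] jaw 8.6 [-0.1  0.8  0.4] 0.0725
block absdiff 4.2 shift [0.02 0.08]
round absdiff 2.5 shift [-0.11 -0.13]
```

View pics/s6.png

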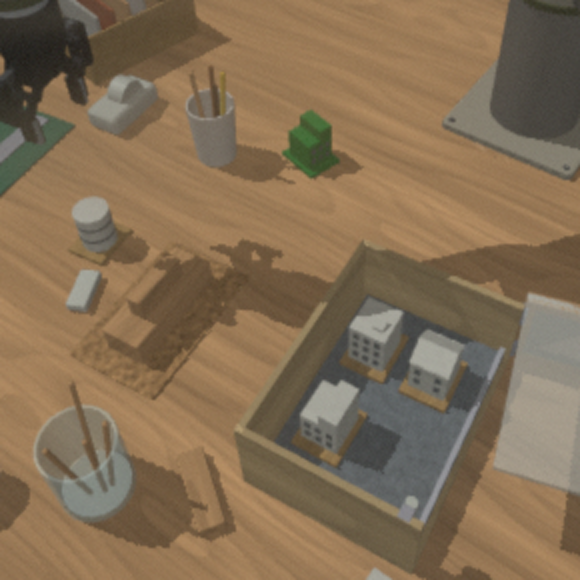

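Call:
apply_moves:
  targets:
    - {"xyz": [0.001, 0, -0.1], "angular": [0, 0, 0], "gripper": -0.7}
    - {"xyz": [0.001, 0, -0.19], "angular": [0, 0, 0], "gripper": -0.7}
    - {"xyz": [0.001, 0, -0.28], "angular": [0, 0, 0], "gripper": -0.7}
    - {"xyz": [0.001, 0, -0.37], "angular": [0, 0, 0], "gripper": -0.7}
    - {"xyz": [0.001, 0, -0.42], "angular": [0, 0, 0], "gripper": -0.7}

```text
time_s: 29.3
ee_pos: [0.5824, -0.377, 0.0363]
eef_rot: [-2.038, -2.384, -0.0]
contact_force: [1.0, 0.1, -0.4]
finger_gap: 0.0726
```

Call:
apply_moves:
  targets:
    - {"xyz": [0, 0, -0.02], "angular": [0, 0, 0], "gripper": -0.7}
    - {"xyz": [0, 0, -0.04], "angular": [0, 0, 0], "gripper": -0.7}
    - {"xyz": [0, 0, -0.046], "angular": [0, 0, 0], "gripper": -0.7}
    - {"xyz": [0, 0, -0.046], "angular": [0, 0, 0], "gripper": 1}
    - {"xyz": [0, 0, -0.046], "angular": [0, 0, 0], "gripper": 1}
  newtons: 35

```text
time_s: 29.8
ee_pos: [0.5849, -0.3806, 0.0235]
eef_rot: [2.042, 2.384, 0.0]
contact_force: [-0.0, 0.1, 0.0]
finger_gap: 0.047
```

Call:
apply_moves:
  targets:
    - {"xyz": [0, 0, 0], "angular": [0, 0, 0], "gripper": 1}
    - {"xyz": [0, 0, 0], "angular": [0, 0, 0], "gripper": 1}
    - {"xyz": [0, 0, 0], "angular": [0, 0, 0], "gripper": 1}

```text
time_s: 30.1
ee_pos: [0.5849, -0.3807, 0.0235]
eef_rot: [2.042, 2.384, 0.0]
contact_force: [0.3, 0.7, 5.8]
finger_gap: 0.0472
```

Call:
apply_moves:
  targets:
    - {"xyz": [0, 0, 0.08], "angular": [0, 0, 0], "gripper": 1}
    - {"xyz": [0, 0, 0.19], "angular": [0, 0, 0], "gripper": 1}
    - {"xyz": [0, 0, 0.3], "angular": [0, 0, 0], "gripper": 1}
    - {"xyz": [0, 0, 0.41], "angular": [0, 0, 0], "gripper": 1}
    - {"xyz": [0, 0, 0.5], "angular": [0, 0, 0], "gripper": 1}

```text
time_s: 30.6
ee_pos: [0.584, -0.3803, 0.2248]
eef_rot: [2.042, 2.384, 0.0]
contact_force: [0.5, -0.1, -1.8]
finger_gap: 0.0471
```

```bash
python3 -c "
from h import *
st(); diff(['block','round'],'s3')"
```

```text
30.6 [ 0.584  -0.3803  0.2248] jaw 8.8 [ 0.5 -0.1 -1.8] 0.0471
block absdiff 5.1 shift [-0.23  0.16]
round absdiff 16.2 shift [-16.84 -10.77]
```

Call:
apply_moves:
  targets:
    - {"xyz": [0.05, 0.48, 0], "angular": [0, 0, -0.013], "gripper": 1}
    - {"xyz": [0.05, 0.48, 0], "angular": [0, 0, -0.013], "gripper": 1}
    - {"xyz": [0.05, 0.48, 0], "angular": [0, 0, -0.013], "gripper": 1}
    - {"xyz": [0.05, 0.48, 0], "angular": [0, 0, -0.013], "gripper": 1}

```text
time_s: 31.05
ee_pos: [0.6035, -0.1857, 0.2213]
eef_rot: [-2.091, -2.343, -0.0]
contact_force: [1.1, -0.2, -0.8]
finger_gap: 0.0474
```

Call:
apply_moves:
  targets:
    - {"xyz": [0.05, 0.48, 0], "angular": [0, 0, 0], "gripper": 1}
    - {"xyz": [0.05, 0.48, 0], "angular": [0, 0, 0], "gripper": 1}
    - {"xyz": [0.05, 0.48, 0], "angular": [0, 0, 0], "gripper": 1}
    - {"xyz": [0.05, 0.48, 0], "angular": [0, 0, 0], "gripper": 1}

```text
time_s: 31.45
ee_pos: [0.6235, 0.0065, 0.2214]
eef_rot: [-2.091, -2.344, -0.0]
contact_force: [0.8, -0.3, -1.0]
finger_gap: 0.0473
```

Call:
apply_moves:
  targets:
    - {"xyz": [0.034, 0.309, 0], "angular": [0, 0, 0], "gripper": 1}
    - {"xyz": [0.034, 0.309, 0], "angular": [0, 0, 0], "gripper": 1}
    - {"xyz": [0.034, 0.309, 0], "angular": [0, 0, 0], "gripper": 1}
    - {"xyz": [0.034, 0.309, 0], "angular": [0, 0, 0], "gripper": 1}
    - {"xyz": [0.034, 0.309, 0], "angular": [0, 0, 0], "gripper": 1}

```text
time_s: 31.95
ee_pos: [0.6371, 0.1278, 0.2211]
eef_rot: [-2.09, -2.345, 0.002]
contact_force: [-0.8, -0.3, -1.4]
finger_gap: 0.0471
```

Call:
apply_moves:
  targets:
    - {"xyz": [0, 0, -0.08], "angular": [0, 0, 0], "gripper": 1}
    - {"xyz": [0, 0, -0.16], "angular": [0, 0, 0], "gripper": 1}
    - {"xyz": [0, 0, -0.24], "angular": [0, 0, 0], "gripper": 1}
    - {"xyz": [0, 0, -0.32], "angular": [0, 0, 0], "gripper": 1}
    - {"xyz": [0, 0, -0.38], "angular": [0, 0, 0], "gripper": 1}

```text
time_s: 32.45
ee_pos: [0.6363, 0.1253, 0.067]
eef_rot: [-2.093, -2.341, 0.004]
contact_force: [-0.3, -0.4, -2.3]
finger_gap: 0.047
```

Call:
apply_moves:
  targets:
    - {"xyz": [0, 0, -0.012], "angular": [0, 0, 0], "gripper": 1}
    - {"xyz": [0, 0, -0.024], "angular": [0, 0, 0], "gripper": 1}
    - {"xyz": [0, 0, -0.036], "angular": [0, 0, 0], "gripper": 1}
    - {"xyz": [0, 0, -0.052], "angular": [0, 0, 0], "gripper": 1}
    - {"xyz": [0, 0, -0.052], "angular": [0, 0, 0], "gripper": 1}

```text
time_s: 32.95
ee_pos: [0.6379, 0.1275, 0.0492]
eef_rot: [2.091, 2.343, 0.001]
contact_force: [0.2, -0.2, 0.8]
finger_gap: 0.0473
```

```bash
python3 -c "
from h import *
st(); diff(['block'],'s3')"
```

```text
32.95 [0.6379 0.1275 0.0492] jaw 6.5 [ 0.2 -0.2  0.8] 0.0473
block absdiff 2.8 shift [-0.15  0.08]
```

Call:
apply_moves:
  targets:
    - {"xyz": [0, 0, 0], "angular": [0, 0, 0], "gripper": -0.5}
    - {"xyz": [0, 0, 0], "angular": [0, 0, 0], "gripper": -0.5}
    - {"xyz": [0, 0, 0], "angular": [0, 0, 0], "gripper": -0.5}
    - {"xyz": [0, 0, 0.05], "angular": [0, 0, 0], "gripper": -0.5}
    - {"xyz": [0, 0, 0.15], "angular": [0, 0, 0], "gripper": -0.5}

```text
time_s: 33.5
ee_pos: [0.6343, 0.1272, 0.1051]
eef_rot: [-2.088, -2.34, 0.01]
contact_force: [0.5, 0.2, 0.3]
finger_gap: 0.0641
```

Call:
apply_moves:
  targets:
    - {"xyz": [0, 0, 0.12], "angular": [0, 0, 0], "gripper": -0.5}
    - {"xyz": [0, 0, 0.24], "angular": [0, 0, 0], "gripper": -0.5}
    - {"xyz": [0, 0, 0.31], "angular": [0, 0, 0], "gripper": -0.5}
    - {"xyz": [-0.08, 0.09, 0.31], "angular": [0, 0, 0], "gripper": -0.5}
    - {"xyz": [-0.16, 0.18, 0.31], "angular": [0, 0, 0], "gripper": -0.5}

```text
time_s: 34.0
ee_pos: [0.5741, 0.1997, 0.2349]
eef_rot: [2.094, 2.34, 0.005]
contact_force: [0.1, 0.7, -0.6]
finger_gap: 0.0641
```

Call:
apply_moves:
  targets:
    - {"xyz": [-0.412, 0.457, 0], "angular": [0, 0, 0], "gripper": -0.5}
    - {"xyz": [-0.412, 0.457, 0], "angular": [0, 0, 0], "gripper": -0.5}
    - {"xyz": [-0.412, 0.457, 0], "angular": [0, 0, 0], "gripper": -0.5}
    - {"xyz": [-0.412, 0.457, 0], "angular": [0, 0, 0], "gripper": -0.5}
    - {"xyz": [-0.412, 0.457, 0], "angular": [0, 0, 0], "gripper": -0.5}

```text
time_s: 34.5
ee_pos: [0.4069, 0.3839, 0.2333]
eef_rot: [-2.091, -2.344, -0.001]
contact_force: [1.2, -0.0, 0.5]
finger_gap: 0.0639
```

```bash
python3 -c "
from h import *
st(); diff(['block'],'s3')
c=load('cur')['pixels'];cv2.imwrite('pics/s7.png',cv2.resize(c[110:400,130:430],None,fx=2,fy=2,interpolation=2))
t=shot('top','t7')['pixels'];print(toW(load('t7'),[[0,0]],0));cv2.imwrite('pics/t7.png',cv2.resize(t[80:260,0:370],None,fx=2.1,fy=2.1,interpolation=2))"
```

```text
34.5 [0.4069 0.3839 0.2333] jaw 6.5 [ 1.2 -0.   0.5] 0.0639
block absdiff 5.6 shift [-0.2   0.09]
[[0.98522284 0.57038717 0.        ]]
```

View pics/s7.png

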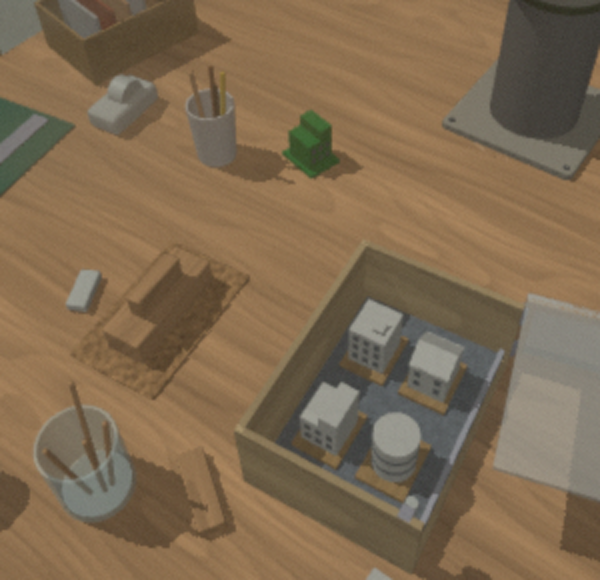

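View pics/t7.png

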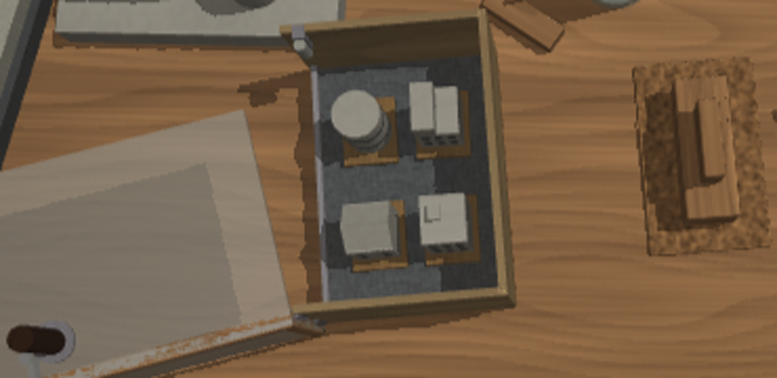

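```bash
python3 -c "
from h import *
c=load('t7');print(toW(c,np.array([[20,338]])/2.1+[0,80],.178), toW(c,np.array([[52,341]])/2.1+[0,80],.126))"
```

```text
[[0.40656812 0.38312509 0.178     ]] [[0.406877   0.38527036 0.126     ]]
```

Call:
apply_moves:
  targets:
    - {"xyz": [0, 0, -0.06], "angular": [0, 0, 0], "gripper": -0.5}
    - {"xyz": [0, 0, -0.06], "angular": [0, 0, 0], "gripper": -0.5}

```text
time_s: 34.8
ee_pos: [0.4073, 0.3815, 0.206]
eef_rot: [-2.09, -2.345, 0.007]
contact_force: [-0.7, -0.3, -1.2]
finger_gap: 0.0638
```

Call:
apply_moves:
  targets:
    - {"xyz": [0, 0, -0.06], "angular": [0, 0, 0], "gripper": -0.5}
    - {"xyz": [0, 0, -0.12], "angular": [0, 0, 0], "gripper": -0.5}
    - {"xyz": [0, 0, -0.152], "angular": [0, 0, 0], "gripper": -0.5}
    - {"xyz": [0, 0, -0.152], "angular": [0, 0, 0], "gripper": -0.5}
    - {"xyz": [0, 0, -0.152], "angular": [0, 0, 0], "gripper": -0.5}

```text
time_s: 35.3
ee_pos: [0.4092, 0.3823, 0.1489]
eef_rot: [2.092, 2.343, 0.001]
contact_force: [-0.9, 0.7, 1.4]
finger_gap: 0.0643
```

Call:
apply_moves:
  targets:
    - {"xyz": [0, 0, 0], "angular": [0, 0, 0], "gripper": 1}
    - {"xyz": [0, 0, 0], "angular": [0, 0, 0], "gripper": 1}
    - {"xyz": [0, 0, 0], "angular": [0, 0, 0], "gripper": 1}
    - {"xyz": [0, 0, 0], "angular": [0, 0, 0], "gripper": 1}
    - {"xyz": [0, 0, 0], "angular": [0, 0, 0], "gripper": 1}
  newtons: 30

```text
time_s: 35.8
ee_pos: [0.4093, 0.3828, 0.1493]
eef_rot: [2.091, 2.344, 0.003]
contact_force: [-0.7, -0.5, 6.4]
finger_gap: 0.0234
```

```bash
python3 - <<'E'
from h import *
s=st(); h=np.array([.4373,.1649])
a=s['ee_pos'][:2]-h; print(np.hypot(*a),np.degrees(np.arctan2(a[1],a[0])))
a0=np.array([.6549,.1634])-h;print(np.hypot(*a0),np.degrees(np.arctan2(a0[1],a0[0])))
rot=lambda t,v:cv2.Rodrigues(np.array([0,0,-np.radians(t)]))[0][:2,:2]@v
for A in([0,5,12,20,28,36],[36,44,52,60,68,76],[76,82,86,90,93]):
    for t in A[1:]: print(((rot(t,a)-rot(A[0],a))/.4).round(3),-round((t-A[0])/180,3))
    print()
E
```

```text
35.8 [0.4093 0.3828 0.1493] jaw 6.5 [-0.7 -0.5  6.4] 0.0234
0.21972618763041515 97.32167495964605
0.2176051699753478 -0.394955459546762
[0.048 0.004] -0.028
[0.115 0.003] -0.067
[ 0.191 -0.009] -0.111
[ 0.264 -0.031] -0.156
[ 0.334 -0.063] -0.2

[ 0.065 -0.041] -0.044
[ 0.123 -0.091] -0.089
[ 0.173 -0.149] -0.133
[ 0.215 -0.213] -0.178
[ 0.248 -0.282] -0.222

[ 0.018 -0.055] -0.033
[ 0.027 -0.092] -0.056
[ 0.033 -0.13 ] -0.078
[ 0.036 -0.158] -0.094
```

Call:
apply_moves:
  targets:
    - {"xyz": [0.048, 0.004, 0], "angular": [0, 0, -0.028], "gripper": 1}
    - {"xyz": [0.115, 0.003, 0], "angular": [0, 0, -0.067], "gripper": 1}
    - {"xyz": [0.191, -0.009, 0], "angular": [0, 0, -0.111], "gripper": 1}
    - {"xyz": [0.264, -0.031, 0], "angular": [0, 0, -0.156], "gripper": 1}
    - {"xyz": [0.334, -0.063, 0], "angular": [0, 0, -0.2], "gripper": 1}

```text
time_s: 36.3
ee_pos: [0.5434, 0.3571, 0.1492]
eef_rot: [2.718, 1.575, 0.0]
contact_force: [-7.6, -7.4, 13.3]
finger_gap: 0.0234
```

Call:
apply_moves:
  targets:
    - {"xyz": [0.065, -0.041, 0], "angular": [0, 0, -0.044], "gripper": 1}
    - {"xyz": [0.123, -0.091, 0], "angular": [0, 0, -0.089], "gripper": 1}
    - {"xyz": [0.173, -0.149, 0], "angular": [0, 0, -0.133], "gripper": 1}
    - {"xyz": [0.215, -0.213, 0], "angular": [0, 0, -0.178], "gripper": 1}
    - {"xyz": [0.248, -0.282, 0], "angular": [0, 0, -0.222], "gripper": 1}

```text
time_s: 36.8
ee_pos: [0.6401, 0.2428, 0.1491]
eef_rot: [3.092, 0.551, -0.008]
contact_force: [-19.8, -7.6, 16.4]
finger_gap: 0.0231
```

```bash
python3 - <<'E'
from h import *
st(); diff(['block'],'s3')
c=shot('top','t8')['pixels']; cv2.imwrite('pics/t8.png',cv2.resize(c[80:260,90:370],None,fx=2.6,fy=2.6,interpolation=2))
E
```

```text
36.8 [0.6401 0.2428 0.1491] jaw 290.2 [-19.8  -7.6  16.4] 0.0231
block absdiff 3.0 shift [-0.06  0.14]
```

View pics/t8.png

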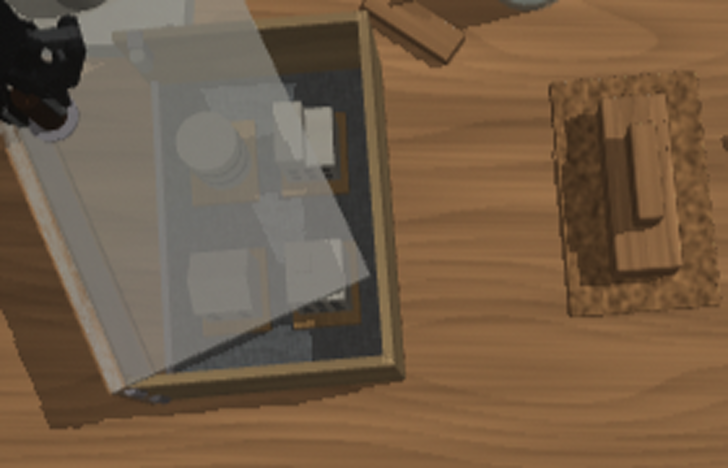

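Call:
apply_moves:
  targets:
    - {"xyz": [0.012, -0.055, 0], "angular": [0, 0, -0.033], "gripper": 1}
    - {"xyz": [0.021, -0.092, 0], "angular": [0, 0, -0.056], "gripper": 1}
    - {"xyz": [0.027, -0.13, 0], "angular": [0, 0, -0.078], "gripper": 1}
    - {"xyz": [0.03, -0.158, 0], "angular": [0, 0, -0.094], "gripper": 1}
    - {"xyz": [0.031, -0.175, 0], "angular": [0, 0, -0.104], "gripper": 1}

```text
time_s: 37.4
ee_pos: [0.6525, 0.1766, 0.1492]
eef_rot: [-3.136, -0.048, 0.004]
contact_force: [-10.4, 26.8, 8.7]
finger_gap: 0.0229
```

Call:
apply_moves:
  targets:
    - {"xyz": [0, -0.01, 0], "angular": [0, 0, -0.006], "gripper": 1}
    - {"xyz": [0, -0.02, 0], "angular": [0, 0, -0.01], "gripper": 1}
    - {"xyz": [0, -0.028, 0], "angular": [0, 0, -0.015], "gripper": 1}
    - {"xyz": [0, -0.033, 0], "angular": [0, 0, -0.015], "gripper": 1}
    - {"xyz": [0, -0.033, 0], "angular": [0, 0, -0.015], "gripper": 1}

```text
time_s: 37.9
ee_pos: [0.6526, 0.1635, 0.1492]
eef_rot: [-3.139, 0.021, 0.003]
contact_force: [-10.6, 7.2, 8.6]
finger_gap: 0.023
```

Call:
apply_moves:
  targets:
    - {"xyz": [-0.002, -0.008, 0], "angular": [0, 0, 0], "gripper": 1}
    - {"xyz": [-0.002, -0.008, 0], "angular": [0, 0, 0], "gripper": 1}
    - {"xyz": [-0.002, -0.008, 0], "angular": [0, 0, 0], "gripper": 1}

```text
time_s: 38.2
ee_pos: [0.6525, 0.1633, 0.1493]
eef_rot: [-3.134, 0.019, -0.001]
contact_force: [-4.0, 19.3, 5.7]
finger_gap: 0.023
```

Call:
apply_moves:
  targets:
    - {"xyz": [0, 0.006, 0], "angular": [0, 0, 0], "gripper": 1}
    - {"xyz": [0, 0.006, 0], "angular": [0, 0, 0], "gripper": -0.3}
    - {"xyz": [0, 0.006, 0], "angular": [0, 0, 0], "gripper": -0.3}
    - {"xyz": [0, 0.006, 0], "angular": [0, 0, 0], "gripper": -0.3}
    - {"xyz": [0, 0.006, 0.05], "angular": [0, 0, 0], "gripper": -0.3}

```text
time_s: 38.7
ee_pos: [0.6509, 0.1595, 0.1641]
eef_rot: [3.14, -0.025, -0.01]
contact_force: [-0.7, 0.5, -0.9]
finger_gap: 0.0553
```

Call:
apply_moves:
  targets:
    - {"xyz": [0, 0, 0.1], "angular": [0, 0, 0], "gripper": -0.3}
    - {"xyz": [0, 0, 0.2], "angular": [0, 0, 0], "gripper": -0.3}
    - {"xyz": [-0.1, -0.05, 0.3], "angular": [0, 0, 0], "gripper": -0.3}
    - {"xyz": [-0.2, -0.1, 0.35], "angular": [0, 0, 0], "gripper": -0.3}
    - {"xyz": [-0.3, -0.1, 0.4], "angular": [0, 0, 0], "gripper": -0.3}

```text
time_s: 39.2
ee_pos: [0.5349, 0.1184, 0.3276]
eef_rot: [3.141, -0.028, 0.001]
contact_force: [-0.2, 0.1, 1.0]
finger_gap: 0.0555
```

Call:
apply_moves:
  targets:
    - {"xyz": [-0.1, -0.07, 0], "angular": [0, 0, 0], "gripper": -0.3}
    - {"xyz": [-0.13, -0.18, 0], "angular": [0, 0, 0], "gripper": -0.3}
    - {"xyz": [-0.16, -0.29, 0], "angular": [0, 0, 0], "gripper": -0.3}
    - {"xyz": [-0.18, -0.4, 0], "angular": [0, 0, 0], "gripper": -0.3}
    - {"xyz": [-0.18, -0.5, 0], "angular": [0, 0, 0], "gripper": -0.3}

```text
time_s: 39.7
ee_pos: [0.4624, -0.0815, 0.3273]
eef_rot: [3.141, -0.025, 0.002]
contact_force: [0.6, -0.5, -0.2]
finger_gap: 0.0554
```

Call:
apply_moves:
  targets:
    - {"xyz": [0, -0.12, 0], "angular": [0, 0, 0], "gripper": -0.3}
    - {"xyz": [0, -0.24, 0], "angular": [0, 0, 0], "gripper": -0.3}
    - {"xyz": [0, -0.36, 0], "angular": [0, 0, 0], "gripper": -0.3}
    - {"xyz": [0, -0.36, 0], "angular": [0, 0, 0], "gripper": -0.3}

```text
time_s: 40.1
ee_pos: [0.4621, -0.229, 0.326]
eef_rot: [3.14, -0.034, -0.002]
contact_force: [-0.4, 0.8, 0.6]
finger_gap: 0.0558
```

```bash
python3 - <<'E'
from h import *
st(); diff(['block'],'s3')
a=load('cur')['pixels'][110:400,130:420]; t=shot('top','t9')['pixels'][70:250,95:380]
r=load('top0')['pixels'][70:250,95:255]; print('door-edge diff vs start', np.abs(r[:,:40].astype(int)-t[:,:40]).mean())
o=np.zeros((580,800,3),np.uint8); o[:400,:400]=cv2.resize(a,(400,400)); o[:400,400:]=cv2.resize(t,(400,253))[:400].__class__((400,400,3),np.uint8)*0 if 0 else np.vstack([cv2.resize(t,(400,253)),np.zeros((147,400,3),np.uint8)])
cv2.imwrite('pics/f.png',o[:400])
E
```

```text
40.1 [ 0.4621 -0.229   0.326 ] jaw 268.8 [-0.4  0.8  0.6] 0.0558
block absdiff 3.5 shift [-0.34  0.18]
door-edge diff vs start 15.459027777777777
```

View pics/f.png

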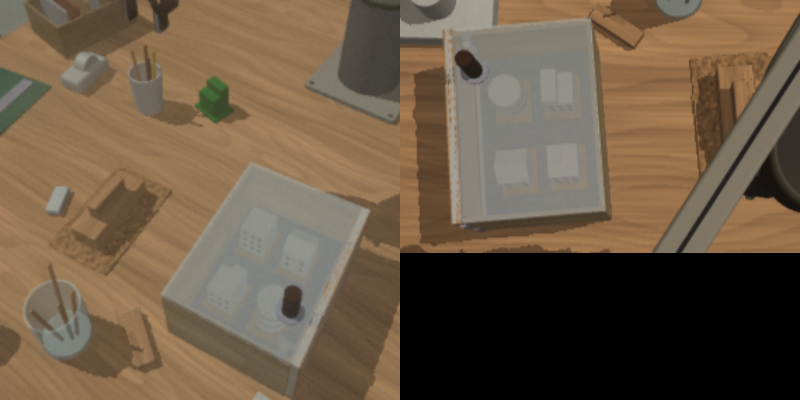

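```bash
python3 - <<'E'
from h import *
for a,b in(('scene0','cur'),('top0','t9')):
    A=load(a);B=load(b);u,v=toP(A,[[.655,.163,.17]])[0].astype(int);w=12
    g=lambda c:cv2.cvtColor(c['pixels'],6).astype(np.float32)
    T=g(A)[v-w:v+w,u-w:u+w];S=g(B)[v-w-8:v+w+8,u-w-8:u+w+8]
    r=cv2.matchTemplate(S,T,5);print(cv2.minMaxLoc(r)[1::2],'(8,8)=same', np.round(r[7:10,7:10],3).tolist())
E
```

```text
(0.9912930130958557, (8, 8)) (8,8)=same [[0.9150000214576721, 0.9769999980926514, 0.9359999895095825], [0.9319999814033508, 0.9909999966621399, 0.9399999976158142], [0.9229999780654907, 0.9729999899864197, 0.9190000295639038]]
(0.9920145869255066, (8, 8)) (8,8)=same [[0.9539999961853027, 0.9599999785423279, 0.8899999856948853], [0.9449999928474426, 0.9919999837875366, 0.9390000104904175], [0.8989999890327454, 0.9620000123977661, 0.9490000009536743]]
```

The post matches its starting (shut) position in both cameras to the pixel, so I'm handing in.

```bash
python3 -c "
from h import *
print(hand_in())"
```

```text
the job is handed in; nothing more can be done
None
```

The job is done and handed in at about 40 s of robot time; no verdict came back.

I opened the door to about 1.7 rad and set the packing block down lengthwise in the middle of the cork mat. The flat, step, gable and round models stand upright on the deck in a 2×2 layout. I then pushed the door shut until it met a hard stop, let go and moved the arm clear.

**Last checks:**
- **Door:** the grip post is back at its starting, shut position to the pixel in both cameras. At the stop, the push force rose from 7 to 19 N while the post moved only 0.2 mm.
- **Models and block:** all four models are visible upright under the cover. The block has not shifted on the mat by more than about 0.4 px.
- **Cup and arm:** the pencil cup is upright and the arm is touching nothing.
- **Check that disagreed:** a raw brightness comparison of the door edge with the first picture gave a difference of 15 grey levels. I put this down to changed shadows and did not look further, because the post match was exact.
- **Not measured:** I did not measure the deck's sink. With four models on it I expect about 20 mm, against the 5 mm required.

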